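Turn the refitted running wheel once round by hand

TASK

The pet's running wheel has just been refitted on its stand; check that it goes round without catching: turn it by hand one full turn, clockwise as you look into its open front, until the yellow tape is back where it was at the start. Turn it steadily without flicking it and press only lightly, never pinching the thin track, and let go with the wheel standing still. Do not disturb the cork cave, glass cup, feeding dish and forceps around it.

Things in the scene. Friction and masses are not known exactly. Their poses are not given: they have to be found in the camera images.
- stand: Plywood stand of the running wheel, screwed down. Base plate 170 x 200 x 12 mm; behind the wheel an upright 60 mm wide, 152 mm high, centred 62 mm to -x. Origin: underside of the base, on the table, straight below the wheel's middle. x: level, out of the wheel's open front; z: up; y: level along the wheel's face (to the right when looking into the open front).
- axle (a point): Centre of the wheel, on its level axle, halfway across the track, 130 mm above the table; axes as the stand's (x along the axle, out of the open front). The wheel is a shallow drum, 200 mm outer diameter, 66 mm wide (33 either side of this point): solid plywood disc at the back, open front, bent-plywood track 5 mm thick, cork-lined inside.
- track_top (a point): Highest point of the track's outside, 230 mm up, fixed on the stand; axes as the stand's. The outside is round and smooth, nothing to hook. Fingertips grip it well: closed tips pressed on lightly (about 10 N; under 5 may slip) and dragged along the curve turn the wheel, stroke after stroke, within about 45 degrees either side of here. Over 40 N of finger contact in all is too much for it, and a pinch counts on both sides.
- wheel (a joint): Angle of the wheel, rad, not wrapped (6.283 more after a full turn). 0: tape at the very top; starts anywhere from -2.2 to 2.2. Grows clockwise as seen looking into the open front: the top moves to the stand's +y. Balanced; about 0.07 N m (0.7 N at the track) turns it it stops almost at once where let go; its axle gives about 1 mm per 8 N up or down. Over 5 rad/s counts as flicking.
- tape (a point): Middle of the film-thick strip of yellow tape, 26 mm wide, stuck straight across the outside of the track, folded over both edges and run 50 mm towards the hub on both faces of the back disc. The point is on the outside of the track, 100 mm from the axle, and goes round with the wheel.
- cave: Cork hide cave, bystander: half-round tunnel 135 mm long (its x), 124 mm wide, 68 mm high, origin at the middle of its underside. Loose.
- cup: Glass nano cup, bystander: 110 mm across the rim, 105 mm high, some clay granulate at the bottom; origin at the centre of its underside. Loose.
- dish: Black hard silicone feeding dish, bystander: 100 mm across, 24 mm high, origin at the centre of its underside. Loose.
- forceps: Stainless feeding forceps lying flat, bystander: 243 mm long (its x), 31 mm wide, 10 mm high, origin under the middle. Loose.

How it is judged:
By the outcome, as a careful person would: the job done as asked, in the order asked, and still so for the second after the job is handed in, with the robot touching nothing.
It also fails if it takes over 58 s, if anything falls off the work surface, if the arm or the gripper's body presses on something with over 40 N, if the wrist force passes 120 N, or if a joint passes its speed limit or range.

ROBOT

A 6-joint arm with a two-finger parallel gripper is mounted at the origin on the work surface. World frame = base frame: x ahead of the robot, y to its left, z up, the work surface at z = 0. Lengths are in mm, angles in degrees, forces in N, time in s.
With the tool pointing down it reaches from about 300 to 850 mm from the base axis. Payload 4.2 kg.
Tool frame: the origin (TCP) lies midway between the tips of the shut fingers; the grasp point (between the pads) lies 19 mm behind it; z points along the fingers, x is the direction in which the jaws open and shut, and the axes are right-handed (so a half turn about z gives the same grasp; the last joint's range is limited). The gripper opens to 91 mm and grips with 3 to 60 N. Pads are 32 mm wide; open, the fingers measure 118 mm over their backs; the gripper's body (76 mm by 178 mm) begins 60 mm behind the grasp point.
Start: joints at [-74.427, 18.312, 89.639, -0, 72.044, -1.146], TCP at [165.417, -550.709, 213.976] pointing down, gripper open.
Joint ranges: [-177.97, 177.97], [-48.28, 115.42], [12.27, 149.76], [-77.06, 257.06], [2.81, 150.46], [-146.56, 146.56]. Speed limits (degrees/s): [147.25, 147.25, 180, 180, 180, 180].

INTERFACE

Orientations are given as [roll, pitch, yaw] about the fixed x, y, z axes, in that order (R = Rz(yaw) Ry(pitch) Rx(roll)).
In Python, from workcell import env gives the robot as it stands. The module is installed in compiled form; this text tells all that it offers.
- The arm moves only by the tool drive_tool, never from a script. Its argument "series" is a list of rows, each a list of 3 entries, a list of its own where there are three numbers: the closure, from 0 (fully open) to 1 (shut), then the shift along the tool's x, y, z in mm, then the turn, a rotation vector about the tool's x, y, z in rad. In form: [[gripper, [dx, dy, dz], [rx, ry, rz]], ...]. A call has exactly 5 rows; each row is the pose to reach, as a shift and turn from the pose commanded when the call began, along the tool's axes at that moment; what a row does not reach only later rows make up. A row lasts 1/10 s, in which the tool goes at most 50 mm and 8.59 degrees, less where a joint would pass 70% of its speed; a pose out of reach is approached as far as the arm can. A call with a gripper value outside its range is refused whole. The fingers move at their own pace and stop on an object; "squeeze" is the grip in N (left out, the last holds). Time passes only in rows, so rows that repeat a pose let the fingers close, or fill a call up. It gives the time, the measured TCP pose, the force and the opening at its end, in the units of the state.
- env.state(): the state, without advancing time (a new reading comes with each control period).
- env.grab_frame(name): name is "scene" or "top"; returns a dict with "image" (480x640x3 uint8, red, green, blue), "K" (3x3 intrinsics, pixels), "origin" and "orientation" of the camera in the world. Camera axes: x right, y down, z forward; pixel columns grow to the right and rows downward; lengths in mm; the calibration is good to about 2 mm. A picture is of the moment at which its call begins. There is no depth.
- env.job_done(): hands the job in, once; it reports no verdict.
The state is a dict: "time_s": time; "qpos": joint angles; "qvel": joint speeds; "effort": joint torques, N m; "ee_pos": TCP position; "ee_rot": TCP orientation; "force": force on the tool from outside, world axes, zero at the start; "torque": the same for the moment, N m; "gripper_width": finger opening in mm.
Only numpy, scipy, OpenCV 4.12 (cv2) and the standard library are available. Lean on these libraries where they do the work, as an engineer would, in place of code of your own. Each camera call takes 0.05 s, during which the arm holds its last target.

## Working session

There is one attempt and no reset: what is moved stays moved. The work goes in short steps, Python scripts to look and compute and a tool call to move; the robot and the scene stay as the last step left them, time stands still between calls to the robot, and variables do not carry over. Pictures are saved under pics/ and viewed, and the job is handed in when it is done.

Besides the shell and the picture viewer there is one more tool, called after "Call:" as name([rows], argument=value, ...), one row to a line, values as JSON. drive_tool: Moves the arm, as the interface text tells. Its arguments: {"type":"object","properties":{"series":{"type":"array","items":{"type":"array"}},"squeeze":{"type":"number"}},"required":["series"]}

```bash
mkdir -p pics; python3 - <<'E'
from workcell import env
import cv2,json,numpy as np
for n in("scene","top"):
    f=env.grab_frame(n); cv2.imwrite(f"pics/{n}0.png",f["image"][:,:,::-1]); print(n,f["K"],f["origin"],f["orientation"])
print(env.state())
E
```

```text
scene [[479.2360806    0.         320.57035936]
 [  0.         479.2360806  238.90554555]
 [  0.           0.           1.        ]] [1195.1762063   -18.69966451  856.50327103] [-138.47214463   -0.18958724   82.4682897 ]
top [[592.51718272   0.         317.82608448]
 [  0.         592.51718272 233.54292254]
 [  0.           0.           1.        ]] [ 447.20601605   61.25710144 1276.08651736] [-171.99562105   -1.55156687  -89.5551776 ]
{'time_s': 0.1, 'qpos': array([-7.44275413e+01,  1.83459818e+01,  8.96979769e+01,  3.79552845e-04,
        7.20467049e+01, -1.14572613e+00]), 'qvel': array([ 0.08864518, -0.1045293 , -0.11302904, -0.03209298,  0.00705361,
        0.01879986]), 'effort': array([-1.70027929e-04, -4.13332200e+01, -2.32509667e+01,  7.28845038e-02,
        4.21768532e-02, -4.47350931e-05]), 'ee_pos': array([ 165.2885784 , -550.25239721,  213.23414409]), 'ee_rot': array([-1.79997826e+02,  9.06382930e-02, -7.32819307e+01]), 'force': array([-0.27300027, -0.34403974, -0.14604867]), 'torque': array([-0.01852039, -0.03940762,  0.01821319]), 'gripper_width': 91.06167645487574}
```

View pics/scene0.png

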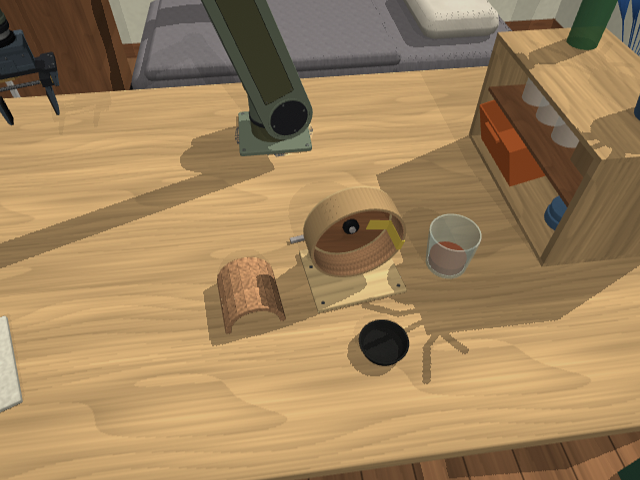

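View pics/top0.png

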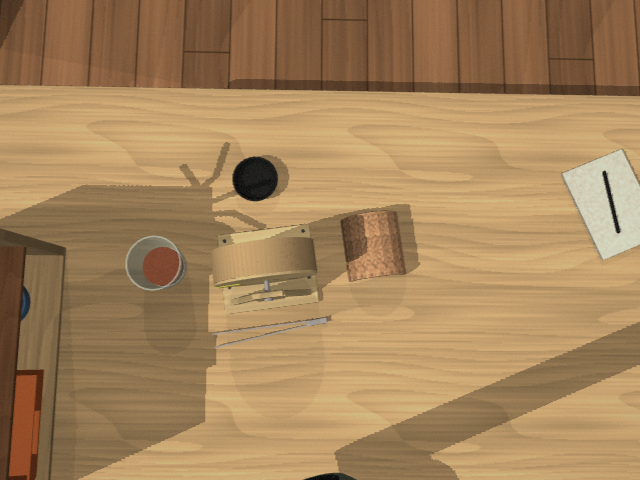

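```bash
python3 - <<'E'
import cv2
a=cv2.imread("pics/scene0.png")[170:320,270:430]; cv2.imwrite("pics/s0c.png",cv2.resize(a,None,fx=5,fy=4.0*5/4*0.8,interpolation=cv2.INTER_CUBIC))
a=cv2.imread("pics/top0.png")[210:360,190:350]; cv2.imwrite("pics/t0c.png",cv2.resize(a,None,fx=4,fy=4,interpolation=cv2.INTER_CUBIC))
E
```

```text
(no output)
```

View pics/s0c.png

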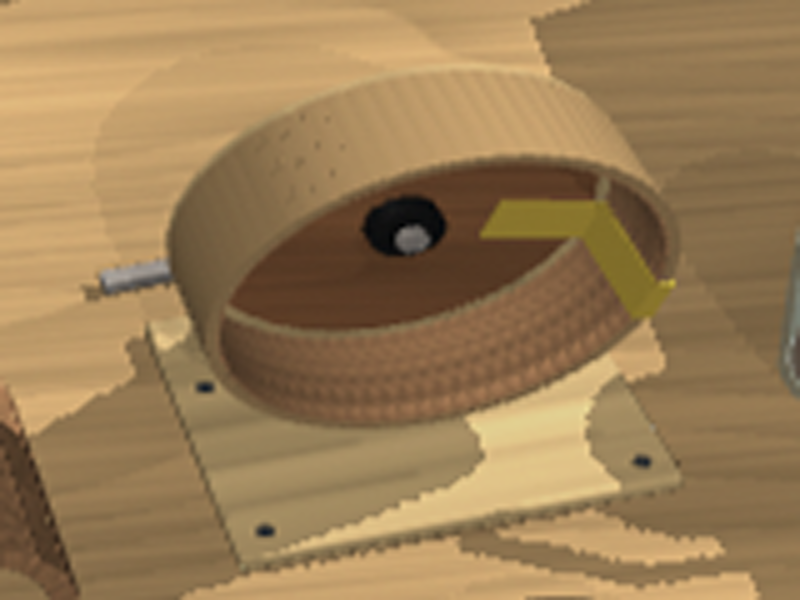

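View pics/t0c.png

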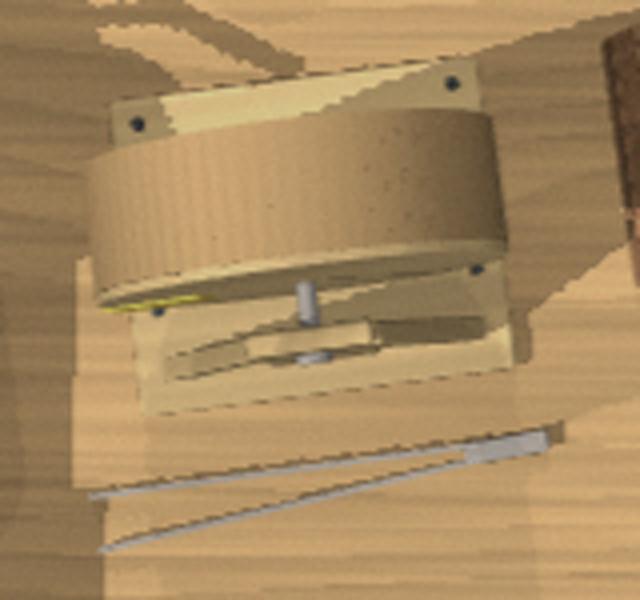

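```bash
cat > h.py <<'E'
import numpy as np,cv2
from scipy.optimize import least_squares
from scipy.spatial.transform import Rotation as R
C={"scene":(np.array([[479.2360806,0,320.57035936],[0,479.2360806,238.90554555],[0,0,1]]),np.array([1195.1762063,-18.69966451,856.50327103]),[-138.47214463,-0.18958724,82.4682897]),
"top":(np.array([[592.51718272,0,317.82608448],[0,592.51718272,233.54292254],[0,0,1]]),np.array([447.20601605,61.25710144,1276.08651736]),[-171.99562105,-1.55156687,-89.5551776])}
def proj(n,P):
    K,o,e=C[n]; c=(np.atleast_2d(P)-o)@R.from_euler('xyz',e,degrees=True).as_matrix(); c=c@K.T
    return c[:,:2]/c[:,2:]
def stand(p,q):
    x,y,yaw=p; c,s=np.cos(yaw),np.sin(yaw); q=np.atleast_2d(q)
    return np.c_[x+c*q[:,0]-s*q[:,1],y+s*q[:,0]+c*q[:,1],q[:,2]]
E
python3 - <<'E'
from h import *
top=[((110,100),(1,1)),((475,58),(1,-1)),((515,365),(-1,-1)),((147,414),(-1,1))]
def res(p):
    o=p[3]; r=[]
    for (u,v),(sx,sy) in top: r.append(proj("top",stand(p[:3],[o+85*sx,100*sy,12]))[0]-[190+u/4,210+v/4])
    for (u,v),(sx,sy) in [((247,560),(1,-1)),((680,478),(1,1))]: r.append(proj("scene",stand(p[:3],[o+85*sx,100*sy,12]))[0]-[270+u/5,170+v/4])
    # wheel silhouette in top: left extreme, right extreme of front rim approx
    a=np.linspace(0,2*np.pi,721); 
    rim=np.c_[0*a+33,100*np.sin(a),130+100*np.cos(a)]
    q=proj("scene",stand(p[:3],rim))
    r.append([q[:,1].max()-(170+425/4), 0])
    q=proj("top",stand(p[:3],rim)); r.append([q[:,0].min()-(190+90/4),q[:,0].max()-(190+494/4)])
    r.append([q[:,1].min()-(210+107/4),0])
    return np.concatenate([np.ravel(z) for z in r])
s=least_squares(res,[450,120,0.1,0]); print(s.x,np.degrees(s.x[2])); print(np.round(s.fun,1))
p=s.x[:3]
for t in np.arange(1.4,2.0,.1):
    e=lambda x,r,t:proj("scene",stand(p,[x,r*np.sin(t),130+r*np.cos(t)]))[0]
    print(round(t,1),((e(33,97,t)-[270,170])*[5,4]).round(), ((e(-28,95,t)-[270,170])*[5,4]).round(),((e(-28,50,t)-[270,170])*[5,4]).round())
print(stand(p,[[0,0,230]]))
import json; json.dump(list(s.x),open("p.json","w"))
E
```

```text
[5.48900242e+02 1.34178243e+02 1.44930931e-01 1.38436278e+00] 8.303930650090747
[-0.9 -0.1  0.2 -1.8  1.  -0.1 -1.   0.6 -3.  -0.  -0.2 -0.8  0.1  0.
 -2.1 -0.1  0.3  0. ]
1.4 [663. 237.] [603. 156.] [502. 183.]
1.5 [663. 250.] [603. 168.] [502. 189.]
1.6 [660. 262.] [601. 181.] [502. 196.]
1.7 [655. 275.] [597. 194.] [500. 202.]
1.8 [648. 288.] [591. 206.] [497. 209.]
1.9 [640. 301.] [583. 219.] [493. 216.]
2.0 [629. 313.] [573. 231.] [488. 222.]
[[548.90024166 134.17824338 230.        ]]
```

```bash
cat >> h.py <<'E'
import json,os
P=np.array(json.load(open("p.json"))) if os.path.exists("p.json") else None
def load():
    if os.path.exists("cmd.json"):
        d=json.load(open("cmd.json")); return np.array(d[0]),R.from_quat(d[1])
    return np.array([165.417,-550.709,213.976]),R.from_euler('xyz',[180,0,-73.281],degrees=True)
def pose(phi,h,x=0):
    f=np.radians(phi); yaw=P[2]
    Z=R.from_euler('z',yaw).as_matrix()
    rad=Z@[0,np.sin(f),np.cos(f)]; X=Z@[1,0,0]; z=-rad; y=np.cross(z,X)
    pos=stand(P[:3],[x,(100+h)*np.sin(f),130+(100+h)*np.cos(f)])[0]
    return pos,R.from_matrix(np.c_[X,y,z])
def rows(targets,g=1):
    p0,r0=load(); out=[]
    for p,r in targets:
        d=np.round(r0.inv().apply(p-p0),1); v=np.round((r0.inv()*r).as_rotvec(),3)
        out.append([g,(d+0.).tolist(),(v+0.).tolist()])
    d,v=out[-1][1:]
    p=p0+r0.apply(d); r=r0*R.from_rotvec(v)
    json.dump([p.tolist(),r.as_quat().tolist()],open("cmd.json","w"))
    print(json.dumps(out))
E
python3 - <<'E'
from h import *
from scipy.spatial.transform import Slerp
p0,r0=load(); p1,r1=pose(0,50)
s=Slerp([0,1],R.concatenate([r0,r1]))
N=20
T=[]
for i in range(1,21):
    t=i/20
    p=p0+(p1-p0)*t; p[2]=p0[2]+(p1[2]-p0[2])*min(1,t*2); T.append((p,s(t)))
for k in range(4): rows(T[5*k:5*k+5])
print(p1, load()[0])
E
```

```text
[[1, [-27.3, -28.2, -6.6], [0.0, 0.0, -0.071]], [1, [-54.6, -56.4, -13.2], [0.0, 0.0, -0.142]], [1, [-81.8, -84.6, -19.8], [0.0, 0.0, -0.214]], [1, [-109.1, -112.9, -26.4], [0.0, 0.0, -0.285]], [1, [-136.4, -141.1, -33.0], [0.0, 0.0, -0.356]]]
[[1, [-15.7, -35.9, -6.6], [0.0, 0.0, -0.071]], [1, [-31.5, -71.9, -13.2], [0.0, 0.0, -0.142]], [1, [-47.2, -107.8, -19.8], [0.0, 0.0, -0.214]], [1, [-63.0, -143.8, -26.4], [0.0, 0.0, -0.285]], [1, [-78.7, -179.7, -33.0], [0.0, 0.0, -0.356]]]
[[1, [-2.2, -39.2, 0.0], [0.0, 0.0, -0.071]], [1, [-4.4, -78.4, 0.0], [0.0, 0.0, -0.142]], [1, [-6.6, -117.6, 0.0], [0.0, 0.0, -0.214]], [1, [-8.9, -156.8, 0.0], [0.0, 0.0, -0.285]], [1, [-11.1, -196.0, 0.0], [0.0, 0.0, -0.356]]]
[[1, [11.6, -37.5, 0.0], [0.0, 0.0, -0.071]], [1, [23.2, -75.0, 0.0], [0.0, 0.0, -0.142]], [1, [34.7, -112.5, 0.0], [0.0, 0.0, -0.214]], [1, [46.3, -150.0, 0.0], [0.0, 0.0, -0.285]], [1, [57.9, -187.5, 0.0], [0.0, 0.0, -0.356]]]
[548.90024166 134.17824338 280.        ] [548.91069501 134.21714071 279.976     ]
```

Call:
drive_tool([
  [1, [-27.3, -28.2, -6.6], [0.0, 0.0, -0.071]],
  [1, [-54.6, -56.4, -13.2], [0.0, 0.0, -0.142]],
  [1, [-81.8, -84.6, -19.8], [0.0, 0.0, -0.214]],
  [1, [-109.1, -112.9, -26.4], [0.0, 0.0, -0.285]],
  [1, [-136.4, -141.1, -33.0], [0.0, 0.0, -0.356]],
], squeeze=5)

```text
time_s: 0.6
ee_pos: [261.7, -377.8, 246.8]
ee_rot: [-180.0, 0.0, -52.7]
force: [1.1, -0.0, -0.5]
gripper_width: 54.1
```

Call:
drive_tool([
  [1, [-15.7, -35.9, -6.6], [0.0, 0.0, -0.071]],
  [1, [-31.5, -71.9, -13.2], [0.0, 0.0, -0.142]],
  [1, [-47.2, -107.8, -19.8], [0.0, 0.0, -0.214]],
  [1, [-63.0, -143.8, -26.4], [0.0, 0.0, -0.285]],
  [1, [-78.7, -179.7, -33.0], [0.0, 0.0, -0.356]],
])

```text
time_s: 1.1
ee_pos: [357.4, -206.7, 280.0]
ee_rot: [180.0, 0.0, -32.3]
force: [-0.1, -0.3, 0.0]
gripper_width: 14.1
```

Call:
drive_tool([
  [1, [-2.2, -39.2, 0.0], [0.0, 0.0, -0.071]],
  [1, [-4.4, -78.4, 0.0], [0.0, 0.0, -0.142]],
  [1, [-6.6, -117.6, 0.0], [0.0, 0.0, -0.214]],
  [1, [-8.9, -156.8, 0.0], [0.0, 0.0, -0.285]],
  [1, [-11.1, -196.0, 0.0], [0.0, 0.0, -0.356]],
])

```text
time_s: 1.6
ee_pos: [453.3, -35.4, 279.7]
ee_rot: [180.0, 0.0, -11.9]
force: [1.3, -1.2, 0.5]
gripper_width: 0.7
```

Call:
drive_tool([
  [1, [11.6, -37.5, 0.0], [0.0, 0.0, -0.071]],
  [1, [23.2, -75.0, 0.0], [0.0, 0.0, -0.142]],
  [1, [34.7, -112.5, 0.0], [0.0, 0.0, -0.214]],
  [1, [46.3, -150.0, 0.0], [0.0, 0.0, -0.285]],
  [1, [57.9, -187.5, 0.0], [0.0, 0.0, -0.356]],
])

```text
time_s: 2.1
ee_pos: [549.2, 135.7, 279.5]
ee_rot: [180.0, 0.1, 8.5]
force: [0.3, -0.7, 1.0]
gripper_width: 0.4
```

```bash
python3 - <<'E'
from workcell import env
import cv2
s=env.state(); print(s["ee_pos"],s["ee_rot"],s["qpos"],s["force"])
f=env.grab_frame("scene")["image"][:,:,::-1][60:360,180:500]; cv2.imwrite("pics/s1.png",cv2.resize(f,None,fx=2,fy=2))
f=env.grab_frame("top")["image"][:,:,::-1][180:380,160:420]; cv2.imwrite("pics/t1.png",cv2.resize(f,None,fx=2.5,fy=2.5))
E
```

```text
[549.22575033 135.73481222 279.46071134] [1.79979603e+02 5.13737969e-02 8.49597691e+00] [ 1.27269209e+01  1.56021479e+01  8.41078929e+01 -1.67893432e-02
  8.03426982e+01  4.23375891e+00] [ 0.29274429 -0.70287365  0.9918546 ]
```

View pics/s1.png

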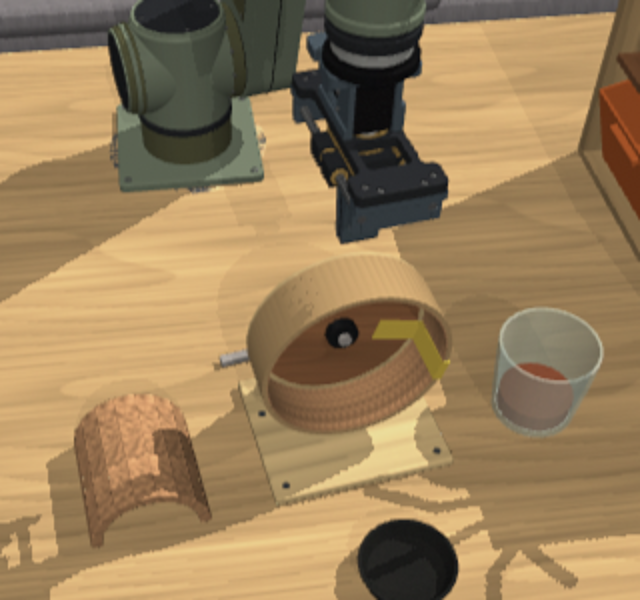

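View pics/t1.png

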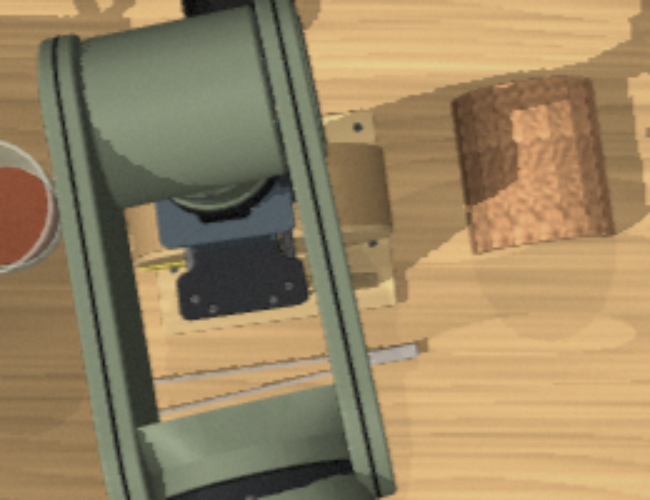

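```bash
python3 - <<'E'
from h import *
rows([pose(-7.2*i,50-8*i) for i in range(1,6)])
rows([pose(-36,h) for h in (8,6,4,3,3)])
E
```

```text
[[1, [0.0, 17.8, 9.1], [0.126, 0.0, 0.0]], [1, [0.0, 33.4, 20.2], [0.251, 0.0, 0.0]], [1, [0.0, 46.4, 32.8], [0.377, 0.0, 0.0]], [1, [0.0, 56.9, 46.6], [0.503, 0.0, 0.0]], [1, [0.0, 64.7, 61.0], [0.628, 0.0, 0.0]]]
[[1, [0.0, 0.0, 2.0], [0.0, 0.0, 0.0]], [1, [0.0, 0.0, 4.0], [0.0, 0.0, 0.0]], [1, [0.0, 0.0, 6.0], [0.0, 0.0, 0.0]], [1, [0.0, 0.0, 7.0], [0.0, 0.0, 0.0]], [1, [0.0, 0.0, 7.0], [0.0, 0.0, 0.0]]]
```

Call:
drive_tool([
  [1, [0.0, 17.8, 9.1], [0.126, 0.0, 0.0]],
  [1, [0.0, 33.4, 20.2], [0.251, 0.0, 0.0]],
  [1, [0.0, 46.4, 32.8], [0.377, 0.0, 0.0]],
  [1, [0.0, 56.9, 46.6], [0.503, 0.0, 0.0]],
  [1, [0.0, 64.7, 61.0], [0.628, 0.0, 0.0]],
])

```text
time_s: 2.7
ee_pos: [558.2, 68.6, 219.2]
ee_rot: [-143.8, -0.1, 8.2]
force: [-0.5, 0.5, -1.3]
gripper_width: 0.3
```

Call:
drive_tool([
  [1, [0.0, 0.0, 2.0], [0.0, 0.0, 0.0]],
  [1, [0.0, 0.0, 4.0], [0.0, 0.0, 0.0]],
  [1, [0.0, 0.0, 6.0], [0.0, 0.0, 0.0]],
  [1, [0.0, 0.0, 7.0], [0.0, 0.0, 0.0]],
  [1, [0.0, 0.0, 7.0], [0.0, 0.0, 0.0]],
])

```text
time_s: 3.2
ee_pos: [557.6, 75.5, 214.4]
ee_rot: [-144.1, -0.1, 8.4]
force: [-0.3, -0.0, 0.5]
gripper_width: 0.2
```

```bash
python3 - <<'E'
from workcell import env
from h import *
s=env.state(); print(s["ee_pos"],load()[0],s["ee_rot"],s["qpos"],s["force"])
f=env.grab_frame("scene")["image"][:,:,::-1][120:320,250:450]; cv2.imwrite("pics/s2.png",cv2.resize(f,None,fx=3,fy=3))
rows([pose(-36,h) for h in (2.5,2,1.5,1,1)])
E
```

```text
[557.56025009  75.53011931 214.35479054] [557.66541825  74.26568844 213.31157073] [-1.44087217e+02 -1.12234586e-01  8.43628184e+00] [-12.61092413  22.93091631  92.07717524  33.6765864   81.2093748
 -31.24012707] [-0.33250541 -0.04452895  0.48529344]
[[1, [0.0, 0.0, 0.5], [0.0, 0.0, 0.0]], [1, [0.0, 0.0, 1.0], [0.0, 0.0, 0.0]], [1, [0.0, 0.0, 1.5], [0.0, 0.0, 0.0]], [1, [0.0, 0.0, 2.0], [0.0, 0.0, 0.0]], [1, [0.0, 0.0, 2.0], [0.0, 0.0, 0.0]]]
```

View pics/s2.png

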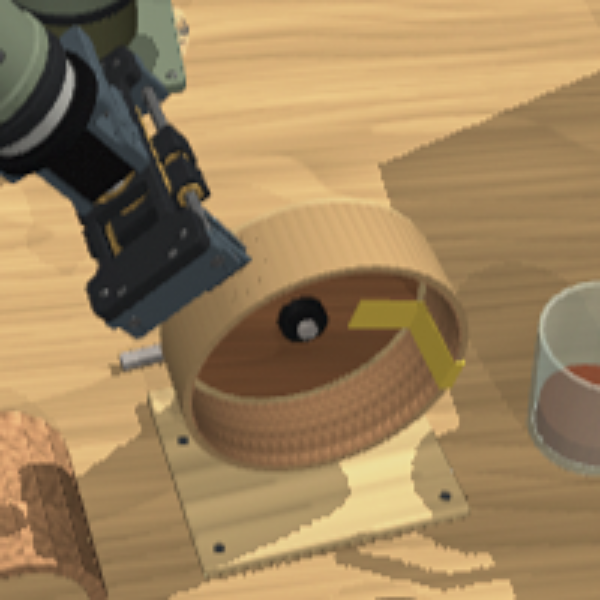

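Call:
drive_tool([
  [1, [0.0, 0.0, 0.5], [0.0, 0.0, 0.0]],
  [1, [0.0, 0.0, 1.0], [0.0, 0.0, 0.0]],
  [1, [0.0, 0.0, 1.5], [0.0, 0.0, 0.0]],
  [1, [0.0, 0.0, 2.0], [0.0, 0.0, 0.0]],
  [1, [0.0, 0.0, 2.0], [0.0, 0.0, 0.0]],
])

```text
time_s: 3.75
ee_pos: [557.5, 75.4, 211.5]
ee_rot: [-144.0, 0.0, 8.3]
force: [0.6, 0.1, 0.6]
gripper_width: 0.2
```

```bash
python3 - <<'E'
from h import *
rows([pose(-36,h) for h in (.5,0,-.5,-1,-1)])
E
```

```text
[[1, [0.0, 0.0, 0.5], [0.0, 0.0, 0.0]], [1, [0.0, 0.0, 1.0], [0.0, 0.0, 0.0]], [1, [0.0, 0.0, 1.5], [0.0, 0.0, 0.0]], [1, [0.0, 0.0, 2.0], [0.0, 0.0, 0.0]], [1, [0.0, 0.0, 2.0], [0.0, 0.0, 0.0]]]
```

Call:
drive_tool([
  [1, [0.0, 0.0, 0.5], [0.0, 0.0, 0.0]],
  [1, [0.0, 0.0, 1.0], [0.0, 0.0, 0.0]],
  [1, [0.0, 0.0, 1.5], [0.0, 0.0, 0.0]],
  [1, [0.0, 0.0, 2.0], [0.0, 0.0, 0.0]],
  [1, [0.0, 0.0, 2.0], [0.0, 0.0, 0.0]],
])

```text
time_s: 4.25
ee_pos: [557.4, 76.5, 210.0]
ee_rot: [-144.0, -0.0, 8.3]
force: [0.0, 0.2, 0.4]
gripper_width: 0.3
```

```bash
python3 - <<'E'
from h import *
rows([pose(-36,h) for h in (-1.3,-1.6,-1.9,-2.2,-2.2)])
E
```

```text
[[1, [0.0, 0.0, 0.3], [0.0, 0.0, 0.0]], [1, [0.0, 0.0, 0.6], [0.0, 0.0, 0.0]], [1, [0.0, 0.0, 0.9], [0.0, 0.0, 0.0]], [1, [0.0, 0.0, 1.2], [0.0, 0.0, 0.0]], [1, [0.0, 0.0, 1.2], [0.0, 0.0, 0.0]]]
```

Call:
drive_tool([
  [1, [0.0, 0.0, 0.3], [0.0, 0.0, 0.0]],
  [1, [0.0, 0.0, 0.6], [0.0, 0.0, 0.0]],
  [1, [0.0, 0.0, 0.9], [0.0, 0.0, 0.0]],
  [1, [0.0, 0.0, 1.2], [0.0, 0.0, 0.0]],
  [1, [0.0, 0.0, 1.2], [0.0, 0.0, 0.0]],
])

```text
time_s: 4.75
ee_pos: [557.5, 76.9, 209.5]
ee_rot: [-144.1, -0.1, 8.3]
force: [-0.6, -4.0, 5.5]
gripper_width: 0.3
```

```bash
python3 - <<'E'
from h import *
rows([pose(-36,h) for h in (-2.5,-2.8,-3.1,-3.4,-3.4)])
E
```

```text
[[1, [0.0, 0.0, 0.3], [0.0, 0.0, 0.0]], [1, [0.0, 0.0, 0.6], [0.0, 0.0, 0.0]], [1, [0.0, 0.0, 0.9], [0.0, 0.0, 0.0]], [1, [0.0, 0.0, 1.2], [0.0, 0.0, 0.0]], [1, [0.0, 0.0, 1.2], [0.0, 0.0, 0.0]]]
```

```bash
rm -f x; python3 - <<'E'
from h import *
# undo last plan: reset cmd to -2.2
p,r=pose(-36,-2.2); json.dump([p.tolist(),r.as_quat().tolist()],open("cmd.json","w"))
rows([pose(a,h) for a,h in ((-36,-2.6),(-34,-2.9),(-30,-2.9),(-25,-2.9),(-20,-2.9))])
E
```

```text
[[1, [0.0, 0.0, 0.4], [0.0, 0.0, 0.0]], [1, [0.0, -3.4, 0.8], [-0.035, 0.0, 0.0]], [1, [0.0, -10.1, 1.2], [-0.105, 0.0, 0.0]], [1, [0.0, -18.5, 2.5], [-0.192, 0.0, 0.0]], [1, [0.0, -26.8, 4.5], [-0.279, 0.0, 0.0]]]
```

Call:
drive_tool([
  [1, [0.0, 0.0, 0.4], [0.0, 0.0, 0.0]],
  [1, [0.0, -3.4, 0.8], [-0.035, 0.0, 0.0]],
  [1, [0.0, -10.1, 1.2], [-0.105, 0.0, 0.0]],
  [1, [0.0, -18.5, 2.5], [-0.192, 0.0, 0.0]],
  [1, [0.0, -26.8, 4.5], [-0.279, 0.0, 0.0]],
])

```text
time_s: 5.25
ee_pos: [554.3, 100.8, 222.6]
ee_rot: [-160.2, -0.1, 8.2]
force: [-0.4, -3.8, 7.0]
gripper_width: 0.6
```

```bash
python3 - <<'E'
from h import *
rows([pose(a,h) for a,h in ((-15,-2.9),(-10,-2.9),(-5,-2.9),(0,-2.9),(3,-2.9))])
E
```

```text
[[1, [0.0, -8.4, 0.3], [-0.088, 0.0, 0.0]], [1, [0.0, -16.8, 1.5], [-0.175, 0.0, 0.0]], [1, [0.0, -25.1, 3.3], [-0.262, 0.0, 0.0]], [1, [0.0, -33.2, 5.8], [-0.349, 0.0, 0.0]], [1, [0.0, -37.9, 7.7], [-0.402, 0.0, 0.0]]]
```

Call:
drive_tool([
  [1, [0.0, -8.4, 0.3], [-0.088, 0.0, 0.0]],
  [1, [0.0, -16.8, 1.5], [-0.175, 0.0, 0.0]],
  [1, [0.0, -25.1, 3.3], [-0.262, 0.0, 0.0]],
  [1, [0.0, -33.2, 5.8], [-0.349, 0.0, 0.0]],
  [1, [0.0, -37.9, 7.7], [-0.402, 0.0, 0.0]],
])

```text
time_s: 5.75
ee_pos: [548.4, 141.2, 228.8]
ee_rot: [176.9, -0.2, 8.4]
force: [-1.4, -0.1, 8.8]
gripper_width: 0.5
```

```bash
python3 - <<'E'
from h import *
rows([pose(a,h) for a,h in ((8,-2.9),(13,-2.9),(18,-2.9),(22,-2.9),(24,-2.9))])
from workcell import env
print(env.state()["force"],env.state()["ee_pos"],load()[0])
E
```

```text
[[1, [0.0, -8.5, 0.4], [-0.087, 0.0, 0.0]], [1, [0.0, -16.9, 1.5], [-0.174, 0.0, 0.0]], [1, [0.0, -25.1, 3.3], [-0.261, 0.0, 0.0]], [1, [0.0, -31.6, 5.3], [-0.331, 0.0, 0.0]], [1, [0.0, -34.8, 6.4], [-0.366, 0.0, 0.0]]]
[-1.35683055 -0.05189263  8.75234113] [548.36412287 141.2039871  228.7890761 ] [543.19513454 173.26655832 218.74693669]
```

Call:
drive_tool([
  [1, [0.0, -8.5, 0.4], [-0.087, 0.0, 0.0]],
  [1, [0.0, -16.9, 1.5], [-0.174, 0.0, 0.0]],
  [1, [0.0, -25.1, 3.3], [-0.261, 0.0, 0.0]],
  [1, [0.0, -31.6, 5.3], [-0.331, 0.0, 0.0]],
  [1, [0.0, -34.8, 6.4], [-0.366, 0.0, 0.0]],
])

```text
time_s: 6.25
ee_pos: [543.4, 176.5, 220.0]
ee_rot: [156.0, -0.2, 8.5]
force: [-1.7, 4.1, 11.3]
gripper_width: -0.1
```

```bash
python3 - <<'E'
from workcell import env
from h import *
print(env.state()["ee_pos"],load()[0])
f=env.grab_frame("scene")["image"][:,:,::-1][120:320,250:450]; cv2.imwrite("pics/s3.png",cv2.resize(f,None,fx=3,fy=3))
rows([pose(a,h) for a,h in ((28,-2.9),(33,-2.9),(36,-2.9),(36.5,-2.9),(36.5,5))])
E
```

```text
[543.4155396  176.48338338 220.00634083] [543.19513454 173.26655832 218.74693669]
[[1, [0.0, -6.8, 0.3], [-0.07, 0.0, 0.0]], [1, [0.0, -15.2, 1.2], [-0.157, 0.0, 0.0]], [1, [0.0, -20.2, 2.2], [-0.21, 0.0, 0.0]], [1, [0.0, -21.0, 2.3], [-0.218, 0.0, 0.0]], [1, [0.0, -22.7, -5.4], [-0.218, 0.0, 0.0]]]
```

View pics/s3.png

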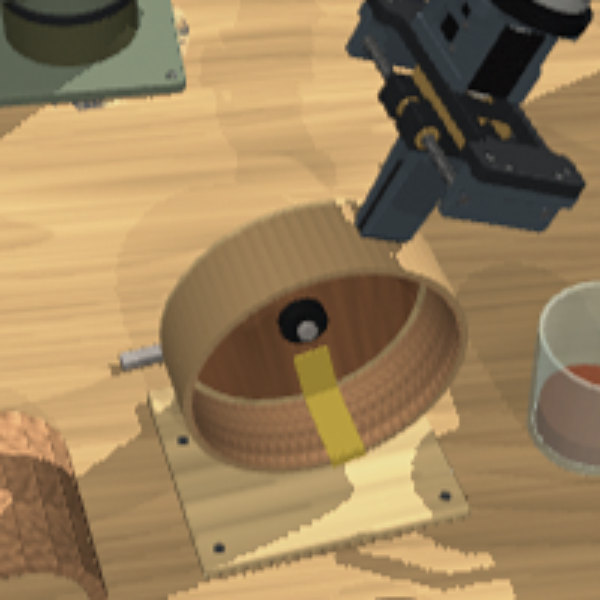

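Call:
drive_tool([
  [1, [0.0, -6.8, 0.4], [-0.07, 0.0, 0.0]],
  [1, [0.0, -15.2, 1.2], [-0.157, 0.0, 0.0]],
  [1, [0.0, -20.2, 2.2], [-0.21, 0.0, 0.0]],
  [1, [0.0, -21.0, 2.3], [-0.218, 0.0, 0.0]],
  [1, [0.0, -22.7, -5.4], [-0.218, 0.0, 0.0]],
])

```text
time_s: 6.8
ee_pos: [539.1, 197.7, 213.6]
ee_rot: [143.5, 0.1, 8.4]
force: [-0.2, 0.5, -0.2]
gripper_width: 0.3
```

```bash
python3 - <<'E'
from workcell import env
from h import *
print(env.state()["ee_pos"],load()[0])
# return: 36.5 -> -38 in 10 rows
rows([pose(a,h) for a,h in ((34,12),(28,16),(20,18),(12,18),(4,18))])
rows([pose(a,h) for a,h in ((-4,18),(-12,18),(-20,16),(-28,13),(-35,8))])
rows([pose(a,h) for a,h in ((-38,3),(-38,0),(-38,-1.8),(-38,-2.9),(-36,-2.9))])
rows([pose(a,h) for a,h in ((-32,-2.9),(-27,-2.9),(-22,-2.9),(-16,-2.9),(-10,-2.9))])
rows([pose(a,h) for a,h in ((-4,-2.9),(2,-2.8),(8,-2.7),(14,-2.6),(20,-2.5))])
rows([pose(a,h) for a,h in ((26,-2.5),(31,-2.5),(35,-2.5),(36.5,-2.5),(36.5,5))])
E
```

```text
[539.09987691 197.72056721 213.61253901] [539.88281022 195.9608169  214.45169106]
[[1, [0.0, 4.8, -6.9], [0.043, 0.0, 0.0]], [1, [0.0, 17.1, -9.7], [0.148, 0.0, 0.0]], [1, [0.0, 33.5, -8.1], [0.288, 0.0, 0.0]], [1, [0.0, 48.9, -2.4], [0.427, 0.0, 0.0]], [1, [0.0, 63.4, 5.5], [0.567, 0.0, 0.0]]]
[[1, [0.0, 16.4, 1.2], [0.139, 0.0, 0.0]], [1, [0.0, 32.5, 4.6], [0.279, 0.0, 0.0]], [1, [0.0, 47.1, 12.0], [0.419, 0.0, 0.0]], [1, [0.0, 59.8, 22.2], [0.558, 0.0, 0.0]], [1, [0.0, 67.9, 34.1], [0.681, 0.0, 0.0]]]
[[1, [0.0, 5.4, 5.1], [0.052, 0.0, 0.0]], [1, [0.0, 5.2, 8.1], [0.052, 0.0, 0.0]], [1, [0.0, 5.1, 9.9], [0.052, 0.0, 0.0]], [1, [0.0, 5.1, 11.0], [0.052, 0.0, 0.0]], [1, [0.0, 1.7, 10.9], [0.017, 0.0, 0.0]]]
[[1, [0.0, -6.8, 0.2], [-0.07, 0.0, 0.0]], [1, [0.0, -15.2, 1.2], [-0.157, 0.0, 0.0]], [1, [0.0, -23.5, 2.9], [-0.244, 0.0, 0.0]], [1, [0.0, -33.2, 5.8], [-0.349, 0.0, 0.0]], [1, [0.0, -42.6, 9.8], [-0.454, 0.0, 0.0]]]
[[1, [0.0, -10.1, 0.5], [-0.105, 0.0, 0.0]], [1, [0.0, -20.2, 2.0], [-0.209, 0.0, 0.0]], [1, [0.0, -30.0, 4.6], [-0.314, 0.0, 0.0]], [1, [0.0, -39.6, 8.1], [-0.419, 0.0, 0.0]], [1, [0.0, -48.7, 12.7], [-0.523, 0.0, 0.0]]]
[[1, [0.0, -10.2, 0.5], [-0.105, 0.0, 0.0]], [1, [0.0, -18.6, 1.8], [-0.192, 0.0, 0.0]], [1, [0.0, -25.2, 3.3], [-0.262, 0.0, 0.0]], [1, [0.0, -27.7, 4.0], [-0.288, 0.0, 0.0]], [1, [0.0, -29.8, -3.2], [-0.288, 0.0, 0.0]]]
```

Call:
drive_tool([
  [1, [0.0, 4.8, -6.9], [0.043, 0.0, 0.0]],
  [1, [0.0, 17.1, -9.7], [0.148, 0.0, 0.0]],
  [1, [0.0, 33.5, -8.1], [0.288, 0.0, 0.0]],
  [1, [0.0, 48.9, -2.4], [0.427, 0.0, 0.0]],
  [1, [0.0, 63.4, 5.5], [0.567, 0.0, 0.0]],
])

```text
time_s: 7.3
ee_pos: [547.7, 142.8, 248.7]
ee_rot: [176.4, -0.1, 8.4]
force: [0.6, -0.1, -0.3]
gripper_width: 0.9
```

Call:
drive_tool([
  [1, [0.0, 16.4, 1.2], [0.139, 0.0, 0.0]],
  [1, [0.0, 32.5, 4.6], [0.279, 0.0, 0.0]],
  [1, [0.0, 47.1, 12.0], [0.419, 0.0, 0.0]],
  [1, [0.0, 59.8, 22.2], [0.558, 0.0, 0.0]],
  [1, [0.0, 67.9, 34.1], [0.681, 0.0, 0.0]],
])

```text
time_s: 7.8
ee_pos: [558.3, 71.5, 218.8]
ee_rot: [-144.7, -0.1, 8.2]
force: [0.3, 0.4, -1.0]
gripper_width: 0.8
```

Call:
drive_tool([
  [1, [0.0, 5.4, 5.1], [0.052, 0.0, 0.0]],
  [1, [0.0, 5.2, 8.1], [0.052, 0.0, 0.0]],
  [1, [0.0, 5.1, 9.9], [0.052, 0.0, 0.0]],
  [1, [0.0, 5.1, 11.0], [0.052, 0.0, 0.0]],
  [1, [0.0, 1.7, 10.9], [0.017, 0.0, 0.0]],
])

```text
time_s: 8.3
ee_pos: [557.1, 77.4, 209.7]
ee_rot: [-144.2, -0.1, 8.4]
force: [-3.0, -5.2, 6.3]
gripper_width: 0.1
```

Contact about 8 N, as planned; stroke on.

Call:
drive_tool([
  [1, [0.0, -6.8, 0.2], [-0.07, 0.0, 0.0]],
  [1, [0.0, -15.2, 1.2], [-0.157, 0.0, 0.0]],
  [1, [0.0, -23.5, 2.9], [-0.244, 0.0, 0.0]],
  [1, [0.0, -33.2, 5.8], [-0.349, 0.0, 0.0]],
  [1, [0.0, -42.6, 9.8], [-0.454, 0.0, 0.0]],
])

```text
time_s: 8.8
ee_pos: [551.7, 119.1, 228.6]
ee_rot: [-170.3, -0.3, 8.4]
force: [0.5, -0.3, 0.6]
gripper_width: 1.0
```

Call:
drive_tool([
  [1, [0.0, -10.1, 0.5], [-0.105, 0.0, 0.0]],
  [1, [0.0, -20.2, 2.0], [-0.209, 0.0, 0.0]],
  [1, [0.0, -30.0, 4.6], [-0.314, 0.0, 0.0]],
  [1, [0.0, -39.6, 8.1], [-0.419, 0.0, 0.0]],
  [1, [0.0, -48.7, 12.7], [-0.523, 0.0, 0.0]],
])

```text
time_s: 9.3
ee_pos: [544.0, 169.8, 224.2]
ee_rot: [159.8, -0.4, 8.5]
force: [0.4, -1.2, 0.4]
gripper_width: 0.4
```

Call:
drive_tool([
  [1, [0.0, -10.2, 0.5], [-0.105, 0.0, 0.0]],
  [1, [0.0, -18.6, 1.8], [-0.192, 0.0, 0.0]],
  [1, [0.0, -25.2, 3.3], [-0.262, 0.0, 0.0]],
  [1, [0.0, -27.7, 4.0], [-0.288, 0.0, 0.0]],
  [1, [0.0, -29.8, -3.2], [-0.288, 0.0, 0.0]],
])

```text
time_s: 9.8
ee_pos: [538.7, 198.5, 214.2]
ee_rot: [143.5, 0.0, 8.5]
force: [-0.2, 0.2, 0.2]
gripper_width: 0.5
```

```bash
python3 - <<'E'
from workcell import env
from h import *
print(env.state()["ee_pos"],load()[0])
f=env.grab_frame("scene")["image"][:,:,::-1]; cv2.imwrite("pics/f4.png",f);f=f[120:320,250:450]; cv2.imwrite("pics/s4.png",cv2.resize(f,None,fx=3,fy=3))
rows([pose(a,h) for a,h in ((34,12),(28,16),(20,18),(12,18),(4,18))])
rows([pose(a,h) for a,h in ((-4,18),(-12,18),(-20,16),(-28,13),(-35,8))])
rows([pose(a,h) for a,h in ((-38,3),(-38,0),(-38,-1.8),(-38,-3),(-36,-3.2))])
rows([pose(a,h) for a,h in ((-32,-3.2),(-27,-3.2),(-22,-3.2),(-16,-3.2),(-10,-3.2))])
rows([pose(a,h) for a,h in ((-4,-3.1),(2,-2.9),(8,-2.7),(14,-2.6),(20,-2.5))])
rows([pose(a,h) for a,h in ((26,-2.5),(31,-2.5),(35,-2.5),(36.5,-2.5),(36.5,5))])
E
```

```text
[538.70476503 198.51686831 214.15702628] [539.88347393 195.95626955 214.40731698]
[[1, [0.0, 4.9, -6.9], [0.043, 0.0, 0.0]], [1, [0.0, 17.1, -9.7], [0.148, 0.0, 0.0]], [1, [0.0, 33.5, -8.2], [0.288, 0.0, 0.0]], [1, [0.0, 48.9, -2.4], [0.427, 0.0, 0.0]], [1, [0.0, 63.4, 5.4], [0.567, 0.0, 0.0]]]
[[1, [0.0, 16.4, 1.2], [0.139, 0.0, 0.0]], [1, [0.0, 32.5, 4.6], [0.279, 0.0, 0.0]], [1, [0.0, 47.2, 12.1], [0.419, 0.0, 0.0]], [1, [0.0, 59.9, 22.2], [0.558, 0.0, 0.0]], [1, [0.0, 68.0, 34.1], [0.681, 0.0, 0.0]]]
[[1, [0.0, 5.4, 5.2], [0.052, 0.0, 0.0]], [1, [0.0, 5.2, 8.2], [0.052, 0.0, 0.0]], [1, [0.0, 5.1, 9.9], [0.052, 0.0, 0.0]], [1, [0.0, 5.1, 11.1], [0.052, 0.0, 0.0]], [1, [0.0, 1.7, 11.2], [0.017, 0.0, 0.0]]]
[[1, [0.0, -6.8, 0.3], [-0.07, 0.0, 0.0]], [1, [0.0, -15.2, 1.2], [-0.157, 0.0, 0.0]], [1, [0.0, -23.4, 2.9], [-0.244, 0.0, 0.0]], [1, [0.0, -33.1, 5.9], [-0.349, 0.0, 0.0]], [1, [0.0, -42.5, 9.8], [-0.454, 0.0, 0.0]]]
[[1, [0.0, -10.1, 0.5], [-0.105, 0.0, 0.0]], [1, [0.0, -20.2, 1.9], [-0.209, 0.0, 0.0]], [1, [0.0, -30.0, 4.3], [-0.314, 0.0, 0.0]], [1, [0.0, -39.6, 7.9], [-0.419, 0.0, 0.0]], [1, [0.0, -48.7, 12.4], [-0.523, 0.0, 0.0]]]
[[1, [0.0, -10.2, 0.5], [-0.105, 0.0, 0.0]], [1, [0.0, -18.6, 1.8], [-0.192, 0.0, 0.0]], [1, [0.0, -25.3, 3.3], [-0.262, 0.0, 0.0]], [1, [0.0, -27.7, 4.0], [-0.288, 0.0, 0.0]], [1, [0.0, -29.8, -3.2], [-0.288, 0.0, 0.0]]]
```

View pics/s4.png

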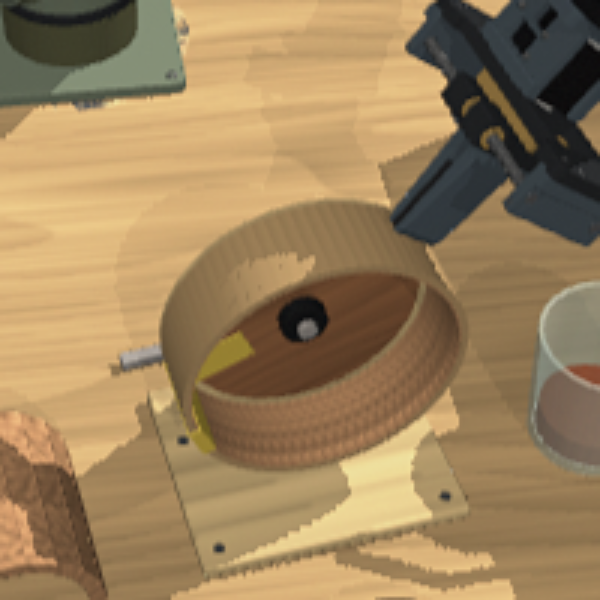

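```bash
cat >> h.py <<'E'
def theta(px,x,r):
    t=np.linspace(0,2*np.pi,3600)
    q=proj("scene",stand(P[:3],np.c_[0*t+x,r*np.sin(t),130+r*np.cos(t)]))
    d=np.hypot(*(q-np.array(px)).T); i=d.argmin(); return round(t[i],3),round(d[i],2)
E
python3 - <<'E'
from h import *
c=lambda u,v:(250+u/3,120+v/3)
print(theta(c(204,442),33,97), theta(c(198,405),0,95),theta(c(248,343),-28,50))
print("start",theta(c(452,376),33,97),theta(c(414,319),-28,95),theta(c(352,313),-28,50))
E
```

```text
(np.float64(4.181), np.float64(1.4)) (np.float64(4.139), np.float64(2.23)) (np.float64(3.944), np.float64(3.71))
start (np.float64(1.866), np.float64(2.42)) (np.float64(1.919), np.float64(2.05)) (np.float64(1.952), np.float64(0.9))
```

```bash
cat > cyc.py <<'E'
from h import *
import sys
def cyc(end=37):
    rows([pose(a,h) for a,h in ((34,12),(28,16),(20,18),(12,18),(4,18))])
    rows([pose(a,h) for a,h in ((-4,18),(-12,18),(-20,16),(-28,13),(-35,8))])
    rows([pose(a,h) for a,h in ((-38,3),(-38,0),(-38,-1.8),(-38,-2.9),(-37,-3.1))])
    hh=lambda a:-3.2 if a<-5 else (-3.2+0.4*(a+5)/25 if a<20 else -2.8)
    A=[-34,-29.5,-24.5,-19.5,-14.5,-9.5,-4.5,.5,5.5,10.5,15.5,20.5,25.5,30.5,34.5]
    for k in range(3): rows([pose(a,hh(a)) for a in A[5*k:5*k+5]])
    rows([pose(a,h) for a,h in ((37,-2.7),(37.5,-2.7),(37.5,-2.7),(37.5,2),(37.5,6))])
E
python3 - <<'E'
from cyc import *
p,r=pose(36.5,5); print(load()[0],p)
json.dump([[539.88347393,195.95626955,214.40731698],r.as_quat().tolist()],open("cmd.json","w"))
cyc()
E
```

```text
[539.88428968 195.95068045 214.44132011] [539.88003432 195.97983589 214.40497036]
[[1, [0.0, 4.9, -6.9], [0.044, 0.0, 0.0]], [1, [0.0, 17.1, -9.7], [0.148, 0.0, 0.0]], [1, [0.0, 33.5, -8.2], [0.288, 0.0, 0.0]], [1, [0.0, 48.9, -2.4], [0.428, 0.0, 0.0]], [1, [0.0, 63.4, 5.5], [0.567, 0.0, 0.0]]]
[[1, [0.0, 16.4, 1.1], [0.14, 0.0, 0.0]], [1, [0.0, 32.5, 4.6], [0.279, 0.0, 0.0]], [1, [0.0, 47.1, 12.0], [0.419, 0.0, 0.0]], [1, [0.0, 59.8, 22.2], [0.559, 0.0, 0.0]], [1, [0.0, 67.9, 34.1], [0.681, 0.0, 0.0]]]
[[1, [0.0, 5.4, 5.1], [0.052, 0.0, 0.0]], [1, [0.0, 5.2, 8.1], [0.052, 0.0, 0.0]], [1, [0.0, 5.1, 9.9], [0.052, 0.0, 0.0]], [1, [0.0, 5.1, 11.0], [0.052, 0.0, 0.0]], [1, [0.0, 3.4, 11.1], [0.035, 0.0, 0.0]]]
[[1, [0.0, -5.1, 0.3], [-0.053, 0.0, 0.0]], [1, [0.0, -12.7, 0.9], [-0.131, 0.0, 0.0]], [1, [0.0, -21.0, 2.4], [-0.218, 0.0, 0.0]], [1, [0.0, -29.1, 4.6], [-0.306, 0.0, 0.0]], [1, [0.0, -37.1, 7.5], [-0.393, 0.0, 0.0]]]
[[1, [0.0, -8.4, 0.4], [-0.087, 0.0, 0.0]], [1, [0.0, -16.8, 1.5], [-0.174, 0.0, 0.0]], [1, [0.0, -25.0, 3.2], [-0.262, 0.0, 0.0]], [1, [0.0, -33.1, 5.7], [-0.349, 0.0, 0.0]], [1, [0.0, -41.0, 8.8], [-0.436, 0.0, 0.0]]]
[[1, [0.0, -8.5, 0.3], [-0.087, 0.0, 0.0]], [1, [0.0, -16.9, 1.4], [-0.175, 0.0, 0.0]], [1, [0.0, -25.2, 3.2], [-0.262, 0.0, 0.0]], [1, [0.0, -33.2, 5.8], [-0.349, 0.0, 0.0]], [1, [0.0, -39.5, 8.3], [-0.419, 0.0, 0.0]]]
[[1, [0.0, -4.3, 0.0], [-0.044, 0.0, 0.0]], [1, [0.0, -5.1, 0.0], [-0.052, 0.0, 0.0]], [1, [0.0, -5.1, 0.0], [-0.052, 0.0, 0.0]], [1, [0.0, -5.4, -4.7], [-0.052, 0.0, 0.0]], [1, [0.0, -5.6, -8.7], [-0.052, 0.0, 0.0]]]
```

Call:
drive_tool([
  [1, [0.0, 4.9, -6.9], [0.044, 0.0, 0.0]],
  [1, [0.0, 17.1, -9.7], [0.148, 0.0, 0.0]],
  [1, [0.0, 33.5, -8.2], [0.288, 0.0, 0.0]],
  [1, [0.0, 48.9, -2.4], [0.428, 0.0, 0.0]],
  [1, [0.0, 63.4, 5.5], [0.567, 0.0, 0.0]],
])

```text
time_s: 10.35
ee_pos: [548.2, 142.4, 250.8]
ee_rot: [176.4, -0.4, 8.4]
force: [1.3, 0.5, -0.2]
gripper_width: 0.7
```

Call:
drive_tool([
  [1, [0.0, 16.4, 1.1], [0.14, 0.0, 0.0]],
  [1, [0.0, 32.5, 4.6], [0.279, 0.0, 0.0]],
  [1, [0.0, 47.1, 12.0], [0.419, 0.0, 0.0]],
  [1, [0.0, 59.8, 22.2], [0.559, 0.0, 0.0]],
  [1, [0.0, 67.9, 34.1], [0.681, 0.0, 0.0]],
])

```text
time_s: 10.85
ee_pos: [558.7, 71.0, 220.5]
ee_rot: [-144.8, -0.4, 8.1]
force: [-0.1, 0.2, -0.8]
gripper_width: 0.6
```

Call:
drive_tool([
  [1, [0.0, 5.4, 5.1], [0.052, 0.0, 0.0]],
  [1, [0.0, 5.2, 8.1], [0.052, 0.0, 0.0]],
  [1, [0.0, 5.1, 9.9], [0.052, 0.0, 0.0]],
  [1, [0.0, 5.1, 11.0], [0.052, 0.0, 0.0]],
  [1, [0.0, 3.4, 11.1], [0.035, 0.0, 0.0]],
])

```text
time_s: 11.35
ee_pos: [557.8, 76.5, 209.1]
ee_rot: [-143.2, -0.2, 8.4]
force: [-1.7, -5.0, 4.4]
gripper_width: 0.6
```

Call:
drive_tool([
  [1, [0.0, -5.1, 0.3], [-0.053, 0.0, 0.0]],
  [1, [0.0, -12.7, 0.9], [-0.131, 0.0, 0.0]],
  [1, [0.0, -21.0, 2.4], [-0.218, 0.0, 0.0]],
  [1, [0.0, -29.1, 4.6], [-0.306, 0.0, 0.0]],
  [1, [0.0, -37.1, 7.5], [-0.393, 0.0, 0.0]],
])

```text
time_s: 11.85
ee_pos: [552.7, 111.4, 226.6]
ee_rot: [-165.8, -0.3, 8.4]
force: [-0.1, -1.3, 2.3]
gripper_width: 0.6
```

```bash
python3 - <<'E'
from h import *
from workcell import env
p,r=pose(-14.5,-3.2); 
s=env.state(); print(s["ee_pos"],s["force"],p)
json.dump([p.tolist(),r.as_quat().tolist()],open("cmd.json","w"))
rows([pose(a,h) for a,h in ((-11.5,-3.8),(-7.5,-4),(-3.5,-4),(.5,-4),(4.5,-4))])
E
```

```text
[552.70560151 111.39105582 226.60773531] [-0.07485349 -1.27615258  2.26420907] [552.40061707 110.19556026 223.71669159]
[[1, [0.0, -5.0, 0.7], [-0.052, 0.0, 0.0]], [1, [0.0, -11.7, 1.5], [-0.122, 0.0, 0.0]], [1, [0.0, -18.3, 2.6], [-0.192, 0.0, 0.0]], [1, [0.0, -24.8, 4.1], [-0.262, 0.0, 0.0]], [1, [0.0, -31.3, 6.0], [-0.332, 0.0, 0.0]]]
```

Call:
drive_tool([
  [1, [0.0, -5.0, 0.7], [-0.052, 0.0, 0.0]],
  [1, [0.0, -11.7, 1.5], [-0.122, 0.0, 0.0]],
  [1, [0.0, -18.3, 2.6], [-0.192, 0.0, 0.0]],
  [1, [0.0, -24.8, 4.1], [-0.262, 0.0, 0.0]],
  [1, [0.0, -31.3, 6.0], [-0.332, 0.0, 0.0]],
])

```text
time_s: 12.35
ee_pos: [548.3, 143.6, 229.3]
ee_rot: [175.3, -0.4, 8.4]
force: [-0.5, 0.1, 5.1]
gripper_width: 0.5
```

```bash
python3 - <<'E'
from h import *
from workcell import env
s=env.state(); print(s["ee_pos"],s["force"],load()[0])
rows([pose(a,h) for a,h in ((8.5,-3.8),(12.5,-3.6),(16.5,-3.4),(20.5,-3.3),(24.5,-3.2))])
E
```

```text
[548.33409709 143.58124881 229.25407086] [-0.54312857  0.06852954  5.14470018] [547.80716556 141.66741094 225.74469987]
[[1, [0.0, -6.7, 0.1], [-0.069, 0.0, 0.0]], [1, [0.0, -13.4, 0.6], [-0.139, 0.0, 0.0]], [1, [0.0, -20.1, 1.5], [-0.209, 0.0, 0.0]], [1, [0.0, -26.6, 3.1], [-0.279, 0.0, 0.0]], [1, [0.0, -33.1, 5.1], [-0.349, 0.0, 0.0]]]
```

Call:
drive_tool([
  [1, [0.0, -6.7, 0.5], [-0.069, 0.0, 0.0]],
  [1, [0.0, -13.4, 1.3], [-0.139, 0.0, 0.0]],
  [1, [0.0, -20.1, 2.3], [-0.209, 0.0, 0.0]],
  [1, [0.0, -26.6, 3.9], [-0.279, 0.0, 0.0]],
  [1, [0.0, -33.1, 5.9], [-0.349, 0.0, 0.0]],
])

```text
time_s: 12.85
ee_pos: [543.6, 176.6, 220.7]
ee_rot: [155.5, -0.4, 8.5]
force: [-0.3, 2.8, 5.8]
gripper_width: 0.4
```

```bash
python3 - <<'E'
from h import *
from workcell import env
p,r=pose(24.5,-4.0); 
s=env.state(); print(s["ee_pos"],s["force"],p,s["qvel"])
json.dump([p.tolist(),r.as_quat().tolist()],open("cmd.json","w"))
rows([pose(a,h) for a,h in ((28.5,-3.8),(32.5,-3.8),(35.5,-3.8),(37,-3.8),(37.5,-3.8))])
E
```

```text
[543.60096533 176.61291052 220.70620289] [-0.27576791  2.84370149  5.83384899] [543.15063923 173.57141621 217.356282  ] [ 24.78337527  13.8201283   -3.64821313 -33.00938403  17.18906004
  31.95483174]
[[1, [0.0, -6.7, 0.0], [-0.07, 0.0, 0.0]], [1, [0.0, -13.4, 0.7], [-0.14, 0.0, 0.0]], [1, [0.0, -18.4, 1.6], [-0.192, 0.0, 0.0]], [1, [0.0, -20.8, 2.1], [-0.218, 0.0, 0.0]], [1, [0.0, -21.6, 2.3], [-0.227, 0.0, 0.0]]]
```

Call:
drive_tool([
  [1, [0.0, -6.7, 0.2], [-0.07, 0.0, 0.0]],
  [1, [0.0, -13.4, 0.7], [-0.14, 0.0, 0.0]],
  [1, [0.0, -18.4, 1.6], [-0.192, 0.0, 0.0]],
  [1, [0.0, -20.8, 2.1], [-0.218, 0.0, 0.0]],
  [1, [0.0, -21.6, 2.3], [-0.227, 0.0, 0.0]],
])

```text
time_s: 13.35
ee_pos: [540.7, 196.5, 208.6]
ee_rot: [142.6, -0.4, 8.6]
force: [-0.8, 5.8, 8.5]
gripper_width: 0.1
```

```bash
python3 - <<'E'
from h import *
from workcell import env
s=env.state(); print(s["ee_pos"],s["force"],load()[0],s["ee_rot"])
f=env.grab_frame("scene")["image"][:,:,::-1];f=f[120:320,250:450]; cv2.imwrite("pics/s5.png",cv2.resize(f,None,fx=3,fy=3))
s=env.state(); print(s["ee_pos"],s["force"])
rows([pose(a,h) for a,h in ((37.5,0),(37.5,6),(35,12),(30,16),(24,18))])
rows([pose(a,h) for a,h in ((18,18),(10,18),(2,18),(-6,18),(-14,17))])
rows([pose(a,h) for a,h in ((-22,15),(-29,12),(-35,8),(-38,3),(-38,2))])
E
```

```text
[540.74221104 196.54808682 208.5541179 ] [-0.78689019  5.80077128  8.52616485] [540.44971112 192.07671788 206.30599704] [142.63456111  -0.36093417   8.60048118]
[540.7067769  196.51555914 208.4910996 ] [-0.36465694  6.39873192  8.60476887]
[[1, [0.0, 0.0, -3.8], [0.0, 0.0, 0.0]], [1, [0.0, 0.0, -9.8], [0.0, 0.0, 0.0]], [1, [0.0, 4.9, -15.7], [0.044, 0.0, 0.0]], [1, [0.0, 15.1, -18.8], [0.131, 0.0, 0.0]], [1, [0.0, 27.5, -18.6], [0.236, 0.0, 0.0]]]
[[1, [0.0, 12.4, 0.7], [0.104, 0.0, 0.0]], [1, [0.0, 28.6, 3.5], [0.244, 0.0, 0.0]], [1, [0.0, 44.2, 8.6], [0.384, 0.0, 0.0]], [1, [0.0, 59.0, 15.8], [0.523, 0.0, 0.0]], [1, [0.0, 72.1, 25.8], [0.663, 0.0, 0.0]]]
[[1, [0.0, 16.0, 3.1], [0.14, 0.0, 0.0]], [1, [0.0, 29.0, 8.8], [0.262, 0.0, 0.0]], [1, [0.0, 38.7, 16.2], [0.366, 0.0, 0.0]], [1, [0.0, 41.9, 22.9], [0.419, 0.0, 0.0]], [1, [0.0, 41.5, 23.8], [0.419, 0.0, 0.0]]]
```

View pics/s5.png

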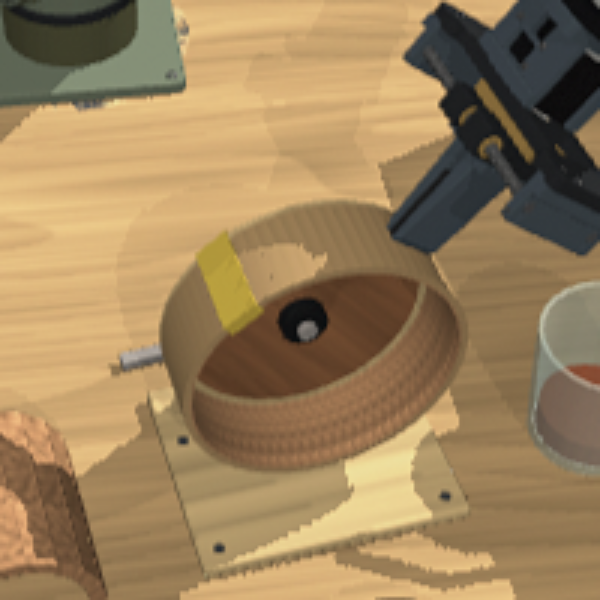

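Call:
drive_tool([
  [1, [0.0, 0.0, -3.8], [0.0, 0.0, 0.0]],
  [1, [0.0, 0.0, -9.8], [0.0, 0.0, 0.0]],
  [1, [0.0, 4.9, -15.7], [0.044, 0.0, 0.0]],
  [1, [0.0, 15.1, -18.8], [0.131, 0.0, 0.0]],
  [1, [0.0, 27.5, -18.6], [0.236, 0.0, 0.0]],
])

```text
time_s: 13.9
ee_pos: [541.6, 183.9, 238.0]
ee_rot: [156.2, -0.0, 8.5]
force: [0.4, -0.5, -0.2]
gripper_width: 0.5
```

Call:
drive_tool([
  [1, [0.0, 12.4, 0.7], [0.104, 0.0, 0.0]],
  [1, [0.0, 28.6, 3.5], [0.244, 0.0, 0.0]],
  [1, [0.0, 44.2, 8.6], [0.384, 0.0, 0.0]],
  [1, [0.0, 59.0, 15.8], [0.523, 0.0, 0.0]],
  [1, [0.0, 72.1, 25.8], [0.663, 0.0, 0.0]],
])

```text
time_s: 14.4
ee_pos: [553.5, 106.5, 246.0]
ee_rot: [-165.7, -0.3, 8.4]
force: [-0.3, -0.6, -1.2]
gripper_width: 0.5
```

Call:
drive_tool([
  [1, [0.0, 16.0, 3.1], [0.14, 0.0, 0.0]],
  [1, [0.0, 29.0, 8.8], [0.262, 0.0, 0.0]],
  [1, [0.0, 38.7, 16.2], [0.366, 0.0, 0.0]],
  [1, [0.0, 41.9, 20.9], [0.419, 0.0, 0.0]],
  [1, [0.0, 41.9, 20.9], [0.419, 0.0, 0.0]],
])

```text
time_s: 14.9
ee_pos: [557.6, 69.8, 211.2]
ee_rot: [-142.0, 0.2, 8.2]
force: [0.3, 0.3, -0.5]
gripper_width: 0.8
```

```bash
python3 - <<'E'
from h import *
from workcell import env
for i in range(3):
    s=env.state(); print(s["ee_pos"],s["force"],s["ee_rot"],abs(s["qvel"]).max()); f=env.grab_frame("scene")
print(pose(-38,5)[0])
c=lambda u,v:(250+u/3,120+v/3)
print(theta(c(247,322),33,98),theta(c(212,245),-33,100))
E
```

```text
[557.63530349  69.75331991 211.23211569] [ 0.29243949  0.33147049 -0.49011633] [-141.96562815    0.22503573    8.16601742] 2.60669387371206
[557.94465619  70.75430142 212.55147855] [0.16683556 0.37214563 0.67543893] [-1.42023825e+02  9.32079606e-02  8.24532799e+00] 1.9665170677780388
[558.2004967   71.4588944  213.50236982] [0.51170818 0.27305665 0.11484585] [-1.42064171e+02 -2.57682082e-02  8.31934983e+00] 1.2663890995194182
[558.23645791  70.21152846 212.74112913]
(np.float64(5.632), np.float64(4.81)) (np.float64(5.625), np.float64(2.77))
```

```bash
python3 - <<'E'
from h import *
p,r=pose(-38,5);json.dump([p.tolist(),r.as_quat().tolist()],open("cmd.json","w"))
rows([pose(a,h) for a,h in ((-40,2),(-40,0),(-40,-1.5),(-40,-2.5),(-40,-3.2))])
E
```

```text
[[1, [0.0, 3.6, 3.1], [0.035, 0.0, 0.0]], [1, [0.0, 3.5, 5.1], [0.035, 0.0, 0.0]], [1, [0.0, 3.4, 6.6], [0.035, 0.0, 0.0]], [1, [0.0, 3.4, 7.6], [0.035, 0.0, 0.0]], [1, [0.0, 3.4, 8.3], [0.035, 0.0, 0.0]]]
```

Call:
drive_tool([
  [1, [0.0, 3.6, 3.1], [0.035, 0.0, 0.0]],
  [1, [0.0, 3.5, 5.1], [0.035, 0.0, 0.0]],
  [1, [0.0, 3.4, 6.6], [0.035, 0.0, 0.0]],
  [1, [0.0, 3.4, 7.6], [0.035, 0.0, 0.0]],
  [1, [0.0, 3.4, 8.3], [0.035, 0.0, 0.0]],
])

```text
time_s: 15.55
ee_pos: [558.2, 72.9, 205.6]
ee_rot: [-140.1, -0.1, 8.3]
force: [-1.1, -9.0, 8.5]
gripper_width: 0.6
```

```bash
python3 - <<'E'
from h import *
rows([pose(a,h) for a,h in ((-38.5,-3.5),(-35,-3.7),(-31,-3.9),(-27,-4.1),(-23,-4.2))])
rows([pose(a,h) for a,h in ((-19,-4.2),(-15,-4.3),(-11,-4.4),(-7,-4.4),(-3,-4.4))])
rows([pose(a,h) for a,h in ((1,-4.4),(5,-4.4),(9,-4.4),(13,-4.4),(17,-4.4))])
rows([pose(a,h) for a,h in ((21,-4.3),(25,-4.2),(29,-4.1),(32,-4),(34,-3.9))])
E
```

```text
[[1, [0.0, -2.5, 0.3], [-0.026, 0.0, 0.0]], [1, [0.0, -8.4, 0.8], [-0.087, 0.0, 0.0]], [1, [0.0, -15.1, 1.8], [-0.157, 0.0, 0.0]], [1, [0.0, -21.6, 3.3], [-0.227, 0.0, 0.0]], [1, [0.0, -28.0, 5.1], [-0.297, 0.0, 0.0]]]
[[1, [0.0, -6.7, 0.3], [-0.07, 0.0, 0.0]], [1, [0.0, -13.4, 1.1], [-0.139, 0.0, 0.0]], [1, [0.0, -19.9, 2.3], [-0.209, 0.0, 0.0]], [1, [0.0, -26.4, 3.9], [-0.279, 0.0, 0.0]], [1, [0.0, -32.7, 6.0], [-0.349, 0.0, 0.0]]]
[[1, [0.0, -6.7, 0.2], [-0.07, 0.0, 0.0]], [1, [0.0, -13.3, 0.9], [-0.139, 0.0, 0.0]], [1, [0.0, -19.9, 2.1], [-0.209, 0.0, 0.0]], [1, [0.0, -26.4, 3.7], [-0.279, 0.0, 0.0]], [1, [0.0, -32.7, 5.7], [-0.349, 0.0, 0.0]]]
[[1, [0.0, -6.7, 0.2], [-0.07, 0.0, 0.0]], [1, [0.0, -13.4, 0.8], [-0.14, 0.0, 0.0]], [1, [0.0, -20.0, 1.8], [-0.209, 0.0, 0.0]], [1, [0.0, -24.9, 2.9], [-0.262, 0.0, 0.0]], [1, [0.0, -28.1, 3.7], [-0.297, 0.0, 0.0]]]
```

Call:
drive_tool([
  [1, [0.0, -2.5, 0.3], [-0.026, 0.0, 0.0]],
  [1, [0.0, -8.4, 0.8], [-0.087, 0.0, 0.0]],
  [1, [0.0, -15.1, 1.8], [-0.157, 0.0, 0.0]],
  [1, [0.0, -21.6, 3.3], [-0.227, 0.0, 0.0]],
  [1, [0.0, -28.0, 5.1], [-0.297, 0.0, 0.0]],
])

```text
time_s: 16.05
ee_pos: [554.7, 97.5, 220.9]
ee_rot: [-157.3, -0.2, 8.3]
force: [-1.6, -5.6, 8.5]
gripper_width: 0.6
```

Call:
drive_tool([
  [1, [0.0, -6.7, 0.3], [-0.07, 0.0, 0.0]],
  [1, [0.0, -13.4, 1.1], [-0.139, 0.0, 0.0]],
  [1, [0.0, -19.9, 2.3], [-0.209, 0.0, 0.0]],
  [1, [0.0, -26.4, 3.9], [-0.279, 0.0, 0.0]],
  [1, [0.0, -32.7, 6.0], [-0.349, 0.0, 0.0]],
])

```text
time_s: 16.55
ee_pos: [550.0, 130.7, 228.7]
ee_rot: [-177.2, -0.3, 8.3]
force: [-1.5, -1.7, 8.8]
gripper_width: 0.4
```

Call:
drive_tool([
  [1, [0.0, -6.7, 0.2], [-0.07, 0.0, 0.0]],
  [1, [0.0, -13.3, 0.9], [-0.139, 0.0, 0.0]],
  [1, [0.0, -19.9, 2.1], [-0.209, 0.0, 0.0]],
  [1, [0.0, -26.4, 3.7], [-0.279, 0.0, 0.0]],
  [1, [0.0, -32.7, 5.7], [-0.349, 0.0, 0.0]],
])

```text
time_s: 17.05
ee_pos: [545.1, 164.3, 224.7]
ee_rot: [162.9, -0.3, 8.3]
force: [-2.3, 2.2, 10.6]
gripper_width: 0.6
```

Call:
drive_tool([
  [1, [0.0, -6.7, 0.2], [-0.07, 0.0, 0.0]],
  [1, [0.0, -13.4, 0.8], [-0.14, 0.0, 0.0]],
  [1, [0.0, -20.0, 1.8], [-0.209, 0.0, 0.0]],
  [1, [0.0, -24.9, 2.9], [-0.262, 0.0, 0.0]],
  [1, [0.0, -28.1, 3.7], [-0.297, 0.0, 0.0]],
])

```text
time_s: 17.55
ee_pos: [541.2, 191.4, 211.9]
ee_rot: [146.0, -0.2, 8.5]
force: [-2.2, 5.9, 10.1]
gripper_width: 0.6
```

```bash
python3 - <<'E'
from h import *
from workcell import env
f=env.grab_frame("scene")["image"][:,:,::-1];f=f[120:320,250:450]; cv2.imwrite("pics/s6.png",cv2.resize(f,None,fx=3,fy=3))
s=env.state(); print(s["ee_pos"],s["force"],load()[0])
rows([pose(a,h) for a,h in ((36,-3.9),(37,-3.9),(37,-3.9),(37,0),(37,6))])
rows([pose(a,h) for a,h in ((35,11),(30,16),(24,18),(17,18),(9,18))])
rows([pose(a,h) for a,h in ((1,18),(-7,18),(-15,17),(-23,15),(-30,11))])
rows([pose(a,h) for a,h in ((-36,8),(-39,5),(-40,2),(-40,0),(-40,-1))])
E
```

```text
[540.96177578 192.28467919 210.84852494] [-2.14933736  9.00474805 12.25502187] [541.14447538 187.31656818 209.70730378]
[[1, [0.0, -3.4, 0.1], [-0.035, 0.0, 0.0]], [1, [0.0, -5.1, 0.1], [-0.052, 0.0, 0.0]], [1, [0.0, -5.1, 0.1], [-0.052, 0.0, 0.0]], [1, [0.0, -5.3, -3.8], [-0.052, 0.0, 0.0]], [1, [0.0, -5.6, -9.7], [-0.052, 0.0, 0.0]]]
[[1, [0.0, 3.9, -5.0], [0.035, 0.0, 0.0]], [1, [0.0, 14.1, -9.2], [0.122, 0.0, 0.0]], [1, [0.0, 26.6, -9.0], [0.227, 0.0, 0.0]], [1, [0.0, 40.4, -4.9], [0.349, 0.0, 0.0]], [1, [0.0, 55.4, 1.8], [0.489, 0.0, 0.0]]]
[[1, [0.0, 16.4, 1.1], [0.139, 0.0, 0.0]], [1, [0.0, 32.5, 4.5], [0.279, 0.0, 0.0]], [1, [0.0, 47.6, 11.1], [0.419, 0.0, 0.0]], [1, [0.0, 60.9, 20.4], [0.558, 0.0, 0.0]], [1, [0.0, 69.9, 31.7], [0.68, 0.0, 0.0]]]
[[1, [0.0, 11.2, 3.6], [0.105, 0.0, 0.0]], [1, [0.0, 16.4, 7.3], [0.157, 0.0, 0.0]], [1, [0.0, 17.7, 10.6], [0.175, 0.0, 0.0]], [1, [0.0, 17.3, 12.5], [0.175, 0.0, 0.0]], [1, [0.0, 17.1, 13.5], [0.175, 0.0, 0.0]]]
```

View pics/s6.png

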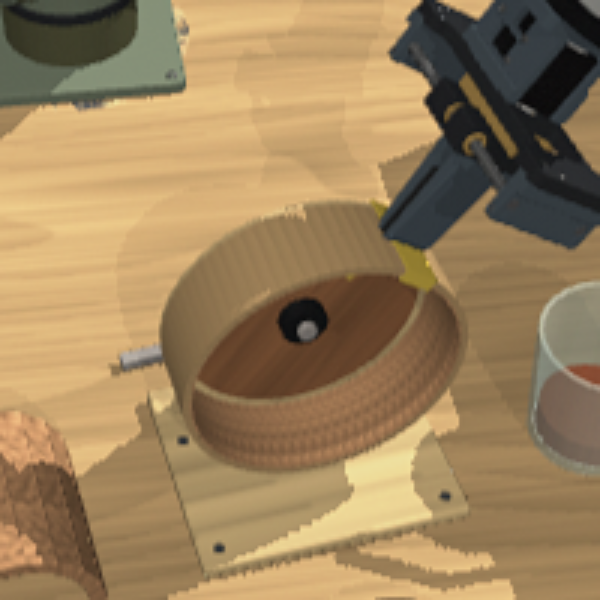

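Call:
drive_tool([
  [1, [0.0, -3.4, -0.3], [-0.035, 0.0, 0.0]],
  [1, [0.0, -5.1, -0.3], [-0.052, 0.0, 0.0]],
  [1, [0.0, -5.1, -0.3], [-0.052, 0.0, 0.0]],
  [1, [0.0, -5.3, -3.8], [-0.052, 0.0, 0.0]],
  [1, [0.0, -5.6, -9.7], [-0.052, 0.0, 0.0]],
])

```text
time_s: 18.1
ee_pos: [539.0, 198.8, 214.8]
ee_rot: [143.0, 0.0, 8.3]
force: [-0.6, 0.3, 0.2]
gripper_width: 0.2
```

Call:
drive_tool([
  [1, [0.0, 3.9, -5.0], [0.035, 0.0, 0.0]],
  [1, [0.0, 14.1, -9.2], [0.122, 0.0, 0.0]],
  [1, [0.0, 26.6, -9.0], [0.227, 0.0, 0.0]],
  [1, [0.0, 40.4, -4.9], [0.349, 0.0, 0.0]],
  [1, [0.0, 55.4, 1.8], [0.489, 0.0, 0.0]],
])

```text
time_s: 18.6
ee_pos: [546.5, 153.9, 248.3]
ee_rot: [171.4, -0.2, 8.4]
force: [-0.1, -0.7, -0.2]
gripper_width: 0.3
```

Call:
drive_tool([
  [1, [0.0, 16.4, 1.1], [0.139, 0.0, 0.0]],
  [1, [0.0, 32.5, 4.5], [0.279, 0.0, 0.0]],
  [1, [0.0, 47.6, 11.1], [0.419, 0.0, 0.0]],
  [1, [0.0, 60.9, 20.4], [0.558, 0.0, 0.0]],
  [1, [0.0, 69.9, 31.7], [0.68, 0.0, 0.0]],
])

```text
time_s: 19.1
ee_pos: [557.7, 78.1, 228.2]
ee_rot: [-149.8, -0.3, 8.2]
force: [0.4, 0.3, -0.9]
gripper_width: 0.6
```

```bash
python3 - <<'E'
from h import *
from workcell import env
f=env.grab_frame("scene")["image"]; cv2.imwrite("pics/f7.png",f[:,:,::-1]);f=f[:,:,::-1][190:290,290:420]; cv2.imwrite("pics/s7.png",cv2.resize(f,None,fx=6,fy=6,interpolation=cv2.INTER_CUBIC))
f=cv2.imread("pics/scene0.png")[190:290,290:420];cv2.imwrite("pics/s0d.png",cv2.resize(f,None,fx=6,fy=6,interpolation=cv2.INTER_CUBIC))
E
```

```text
(no output)
```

View pics/s7.png

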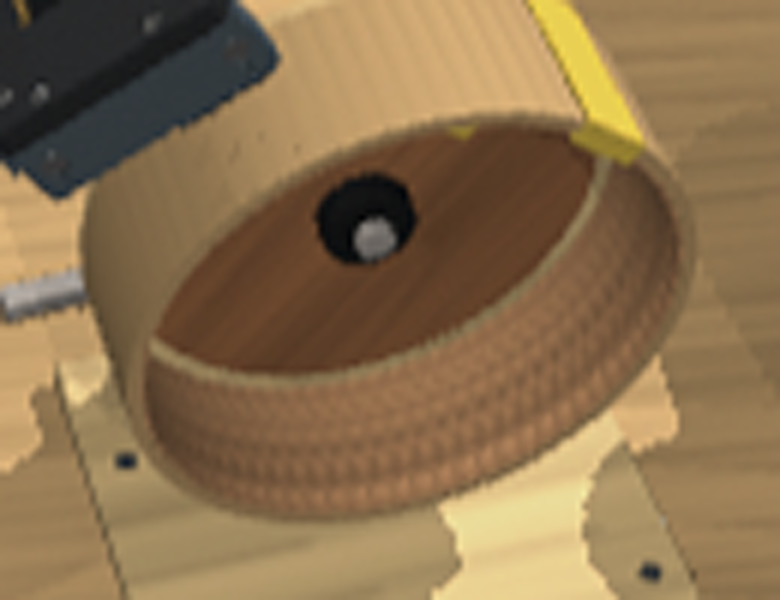

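View pics/s0d.png

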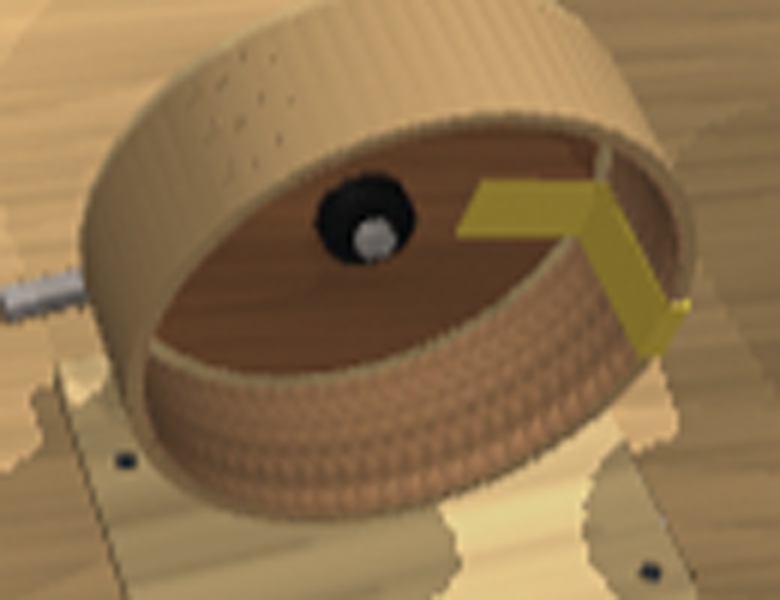

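```bash
python3 - <<'E'
from h import *
c=lambda u,v:(290+u/6,190+v/6)
for q in ((612,140),(670,328)): print(theta(c(*q),33,98))
E
```

```text
(np.float64(0.745), np.float64(0.69))
(np.float64(1.844), np.float64(2.61))
```

Call:
drive_tool([
  [1, [0.0, 11.2, 3.6], [0.105, 0.0, 0.0]],
  [1, [0.0, 16.4, 7.3], [0.157, 0.0, 0.0]],
  [1, [0.0, 17.7, 10.6], [0.175, 0.0, 0.0]],
  [1, [0.0, 17.3, 12.5], [0.175, 0.0, 0.0]],
  [1, [0.0, 17.1, 13.5], [0.175, 0.0, 0.0]],
])

```text
time_s: 19.65
ee_pos: [558.0, 72.7, 206.8]
ee_rot: [-140.1, -0.1, 8.3]
force: [0.2, -1.5, 0.7]
gripper_width: 0.2
```

```bash
python3 - <<'E'
from h import *
p,r=pose(-40,-1);json.dump([p.tolist(),r.as_quat().tolist()],open("cmd.json","w"))
rows([pose(a,h) for a,h in ((-40,-1.8),(-40,-2.4),(-40,-3),(-40,-3.3),(-40,-3.3))])
rows([pose(a,h) for a,h in ((-38.5,-3.5),(-35,-3.7),(-31,-3.9),(-27,-4.1),(-23,-4.2))])
rows([pose(a,h) for a,h in ((-19,-4.2),(-15,-4.3),(-11,-4.4),(-7,-4.4),(-3,-4.4))])
rows([pose(a,h) for a,h in ((1,-4.4),(5,-4.4),(9,-4.3),(12,-4.2),(14,-4.1))])
E
```

```text
[[1, [0.0, 0.0, 0.8], [0.0, 0.0, 0.0]], [1, [0.0, 0.0, 1.4], [0.0, 0.0, 0.0]], [1, [0.0, 0.0, 2.0], [0.0, 0.0, 0.0]], [1, [0.0, 0.0, 2.3], [0.0, 0.0, 0.0]], [1, [0.0, 0.0, 2.3], [0.0, 0.0, 0.0]]]
[[1, [0.0, -2.5, 0.2], [-0.026, 0.0, 0.0]], [1, [0.0, -8.4, 0.8], [-0.087, 0.0, 0.0]], [1, [0.0, -15.0, 1.8], [-0.157, 0.0, 0.0]], [1, [0.0, -21.6, 3.3], [-0.227, 0.0, 0.0]], [1, [0.0, -28.0, 5.1], [-0.297, 0.0, 0.0]]]
[[1, [0.0, -6.7, 0.2], [-0.07, 0.0, 0.0]], [1, [0.0, -13.3, 1.0], [-0.139, 0.0, 0.0]], [1, [0.0, -19.9, 2.3], [-0.209, 0.0, 0.0]], [1, [0.0, -26.4, 3.9], [-0.279, 0.0, 0.0]], [1, [0.0, -32.7, 5.9], [-0.349, 0.0, 0.0]]]
[[1, [0.0, -6.7, 0.3], [-0.07, 0.0, 0.0]], [1, [0.0, -13.3, 1.0], [-0.139, 0.0, 0.0]], [1, [0.0, -19.9, 2.0], [-0.209, 0.0, 0.0]], [1, [0.0, -24.8, 3.1], [-0.262, 0.0, 0.0]], [1, [0.0, -28.1, 3.9], [-0.296, 0.0, 0.0]]]
```

Call:
drive_tool([
  [1, [0.0, 0.0, 0.8], [0.0, 0.0, 0.0]],
  [1, [0.0, 0.0, 1.4], [0.0, 0.0, 0.0]],
  [1, [0.0, 0.0, 2.0], [0.0, 0.0, 0.0]],
  [1, [0.0, 0.0, 2.3], [0.0, 0.0, 0.0]],
  [1, [0.0, 0.0, 2.3], [0.0, 0.0, 0.0]],
])

```text
time_s: 20.15
ee_pos: [558.3, 73.3, 206.2]
ee_rot: [-140.1, -0.2, 8.4]
force: [-0.6, -6.7, 7.8]
gripper_width: 1.0
```

Call:
drive_tool([
  [1, [0.0, -2.5, 0.2], [-0.026, 0.0, 0.0]],
  [1, [0.0, -8.4, 0.8], [-0.087, 0.0, 0.0]],
  [1, [0.0, -15.0, 1.8], [-0.157, 0.0, 0.0]],
  [1, [0.0, -21.6, 3.3], [-0.227, 0.0, 0.0]],
  [1, [0.0, -28.0, 5.1], [-0.297, 0.0, 0.0]],
])

```text
time_s: 20.65
ee_pos: [554.8, 98.0, 221.2]
ee_rot: [-157.3, -0.3, 8.3]
force: [-0.2, -4.4, 9.0]
gripper_width: 0.6
```

Call:
drive_tool([
  [1, [0.0, -6.7, 0.2], [-0.07, 0.0, 0.0]],
  [1, [0.0, -13.3, 1.0], [-0.139, 0.0, 0.0]],
  [1, [0.0, -19.9, 2.3], [-0.209, 0.0, 0.0]],
  [1, [0.0, -26.4, 3.9], [-0.279, 0.0, 0.0]],
  [1, [0.0, -32.7, 5.9], [-0.349, 0.0, 0.0]],
])

```text
time_s: 21.15
ee_pos: [550.0, 131.1, 228.9]
ee_rot: [-177.2, -0.3, 8.3]
force: [-0.5, -1.4, 8.5]
gripper_width: 0.8
```

Call:
drive_tool([
  [1, [0.0, -6.7, 0.3], [-0.07, 0.0, 0.0]],
  [1, [0.0, -13.3, 1.0], [-0.139, 0.0, 0.0]],
  [1, [0.0, -19.9, 2.0], [-0.209, 0.0, 0.0]],
  [1, [0.0, -24.8, 3.1], [-0.262, 0.0, 0.0]],
  [1, [0.0, -28.1, 3.9], [-0.296, 0.0, 0.0]],
])

```text
time_s: 21.65
ee_pos: [545.7, 160.7, 225.9]
ee_rot: [166.0, -0.3, 8.5]
force: [-1.0, 0.1, 8.4]
gripper_width: 0.8
```

```bash
python3 - <<'E'
from h import *
from workcell import env
f=env.grab_frame("scene")["image"]; cv2.imwrite("pics/f8.png",f[:,:,::-1]);f=f[:,:,::-1][190:290,290:420]; cv2.imwrite("pics/s8.png",cv2.resize(f,None,fx=6,fy=6,interpolation=cv2.INTER_CUBIC))
s=env.state(); print(s["ee_pos"],s["force"],load()[0],s["ee_rot"])
E
```

```text
[545.52438887 161.75408555 225.41133425] [-1.8355075   2.81343233  9.55791005] [545.54340327 157.17748837 223.07366051] [166.03718066  -0.24577968   8.50538814]
```

View pics/s8.png

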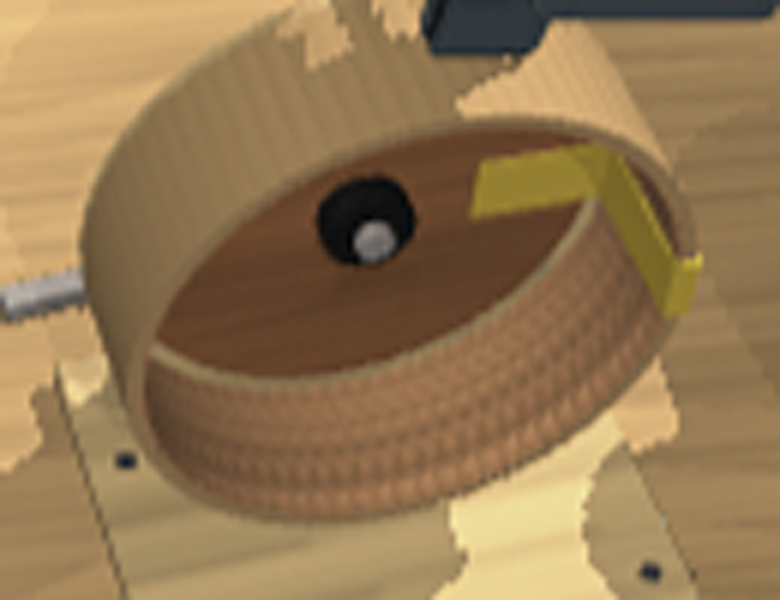

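```bash
cat >> h.py <<'E'
def mask(im):
    h=cv2.cvtColor(im,cv2.COLOR_BGR2HSV); m=cv2.inRange(h,(24,140,60),(34,255,255)); o=np.zeros_like(m); o[190:262,360:412]=m[190:262,360:412]; return o
def homog(dth,x):
    # warp of points on plane x=const (wheel face) by rotation
    t=np.linspace(0,6.28,12)[:-1]; 
    g=lambda a:proj("scene",stand(P[:3],np.c_[0*t+x,80*np.sin(t+a),130+80*np.cos(t+a)])).astype(np.float32)
    return cv2.findHomography(g(0),g(dth))[0]
def dtheta(im,ref=None):
    ref=cv2.imread("pics/scene0.png") if ref is None else ref
    # disc strip: plane x=-28 ; use mask of disc strip only (u<388)
    A=mask(ref).astype(float);B=mask(im).astype(float)
    out=[]
    for x,sl in((-28,(slice(190,240),slice(360,388))),):
        best=[]
        for d in np.arange(-.45,.2,.005):
            W=cv2.warpPerspective(B,homog(-d,x),(640,480)) # rotate current by -d
            a=A[sl];b=W[sl]; best.append((np.abs(a-b).sum()/255,d))
        out.append(min(best))
    return out
E
python3 - <<'E'
from h import *
a=cv2.imread("pics/scene0.png"); print((mask(a)>0).sum(), dtheta(a), dtheta(cv2.imread("pics/f8.png")))
p,r=load()
rows([pose(a,h) for a,h in ((16,-4.1),(18,-4.1),(20,-4.1),(21.5,-4.1),(22,-4.1))])
E
```

```text
220 [(np.float64(0.0), np.float64(3.885780586188048e-16))] [(np.float64(83.5126953125), np.float64(-0.19499999999999978))]
[[1, [0.0, -3.3, 0.1], [-0.035, 0.0, 0.0]], [1, [0.0, -6.7, 0.3], [-0.07, 0.0, 0.0]], [1, [0.0, -10.0, 0.6], [-0.105, 0.0, 0.0]], [1, [0.0, -12.5, 0.9], [-0.131, 0.0, 0.0]], [1, [0.0, -13.3, 1.0], [-0.14, 0.0, 0.0]]]
```

Call:
drive_tool([
  [1, [0.0, -3.3, 0.1], [-0.035, 0.0, 0.0]],
  [1, [0.0, -6.7, 0.3], [-0.07, 0.0, 0.0]],
  [1, [0.0, -10.0, 0.6], [-0.105, 0.0, 0.0]],
  [1, [0.0, -12.5, 0.9], [-0.131, 0.0, 0.0]],
  [1, [0.0, -13.3, 1.0], [-0.14, 0.0, 0.0]],
])

```text
time_s: 22.2
ee_pos: [543.9, 173.4, 221.6]
ee_rot: [158.1, -0.3, 8.5]
force: [-1.4, 3.2, 10.2]
gripper_width: 0.3
```

```bash
python3 - <<'E'
from h import *
from workcell import env
for i in range(4):
    f=env.grab_frame("scene")["image"][:,:,::-1].copy(); s=env.state(); print(dtheta(f),s["ee_pos"],s["force"])
cv2.imwrite("pics/f9.png",f);f=f[190:290,290:420]; cv2.imwrite("pics/s9.png",cv2.resize(f,None,fx=6,fy=6,interpolation=cv2.INTER_CUBIC))
E
```

```text
[(np.float64(70.6416015625), np.float64(-0.07499999999999968))] [543.90402549 173.45991007 221.50559347] [-1.48784513  3.82765443 10.35088738]
[(np.float64(69.7060546875), np.float64(-0.06999999999999967))] [543.9438914  173.37559188 221.62790032] [-1.65203257  3.42985016  9.70977384]
[(np.float64(69.921875), np.float64(-0.07499999999999968))] [543.96935454 173.33888497 221.65544462] [-1.19903367  4.02225611  9.79708884]
[(np.float64(69.115234375), np.float64(-0.07499999999999968))] [543.95711938 173.31506944 221.68536624] [-2.08337923  4.5943502  10.38755979]
```

View pics/s9.png

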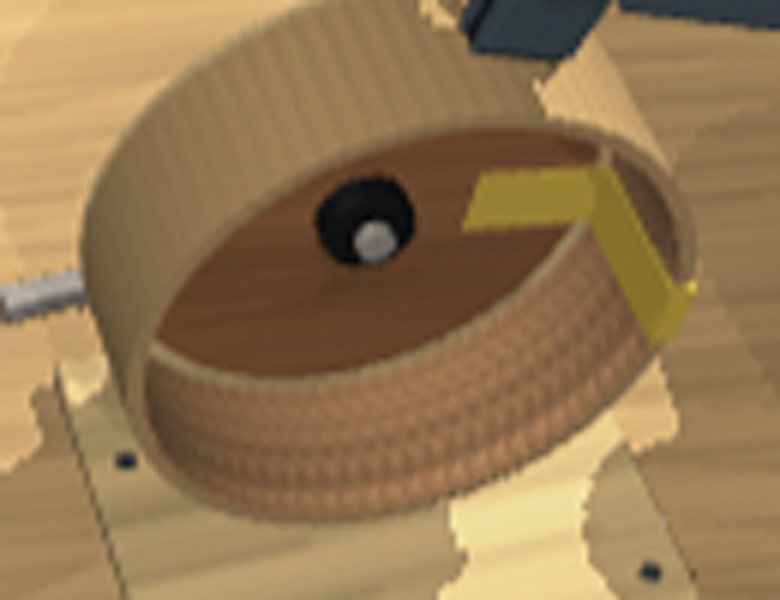

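```bash
python3 - <<'E'
from h import *
rows([pose(a,h) for a,h in ((23.5,-4.1),(25,-4.1),(26,-4.1),(26.3,-4.1),(26.3,-4.1))])
E
```

```text
[[1, [0.0, -2.5, 0.0], [-0.026, 0.0, 0.0]], [1, [0.0, -5.0, 0.1], [-0.052, 0.0, 0.0]], [1, [0.0, -6.7, 0.2], [-0.07, 0.0, 0.0]], [1, [0.0, -7.2, 0.2], [-0.075, 0.0, 0.0]], [1, [0.0, -7.2, 0.2], [-0.075, 0.0, 0.0]]]
```

Call:
drive_tool([
  [1, [0.0, -2.5, 0.0], [-0.026, 0.0, 0.0]],
  [1, [0.0, -5.0, 0.1], [-0.052, 0.0, 0.0]],
  [1, [0.0, -6.7, 0.2], [-0.07, 0.0, 0.0]],
  [1, [0.0, -7.2, 0.2], [-0.075, 0.0, 0.0]],
  [1, [0.0, -7.2, 0.2], [-0.075, 0.0, 0.0]],
])

```text
time_s: 22.9
ee_pos: [543.0, 179.8, 218.7]
ee_rot: [153.9, -0.3, 8.4]
force: [-2.1, 5.1, 9.8]
gripper_width: 0.1
```

```bash
python3 - <<'E'
from h import *
from workcell import env
for i in range(4):
    f=env.grab_frame("scene")["image"][:,:,::-1].copy(); s=env.state(); print(dtheta(f),s["ee_pos"],s["force"])
cv2.imwrite("pics/f10.png",f);f=f[190:290,290:420]; cv2.imwrite("pics/s10.png",cv2.resize(f,None,fx=6,fy=6,interpolation=cv2.INTER_CUBIC))
rows([pose(26.3,h) for h in (-2,1,5,12,22)])
rows([pose(a,h) for a,h in((22,40),(15,60),(8,80),(2,100),(0,120))])
E
```

```text
[(np.float64(62.0), np.float64(3.885780586188048e-16))] [543.02152274 179.79011705 218.76587508] [-1.89483764  5.09869309  9.47718359]
[(np.float64(67.0), np.float64(3.885780586188048e-16))] [543.01174436 179.78794903 218.78882165] [-3.33060514  5.33399103 10.00828747]
[(np.float64(76.0), np.float64(3.885780586188048e-16))] [543.00923062 179.78541423 218.77160138] [-0.96934307  4.88407793  9.16571497]
[(np.float64(69.0), np.float64(3.885780586188048e-16))] [543.00898846 179.78579089 218.75780777] [-0.6173274   5.0092399   9.91947602]
[[1, [0.0, 0.0, -2.1], [0.0, 0.0, 0.0]], [1, [0.0, 0.0, -5.1], [0.0, 0.0, 0.0]], [1, [0.0, 0.0, -9.1], [0.0, 0.0, 0.0]], [1, [0.0, 0.0, -16.1], [0.0, 0.0, 0.0]], [1, [0.0, 0.0, -26.1], [0.0, 0.0, 0.0]]]
[[1, [0.0, 10.5, -17.6], [0.075, 0.0, 0.0]], [1, [0.0, 31.3, -34.9], [0.197, 0.0, 0.0]], [1, [0.0, 56.5, -48.9], [0.319, 0.0, 0.0]], [1, [0.0, 82.3, -60.3], [0.424, 0.0, 0.0]], [1, [0.0, 97.5, -75.2], [0.459, 0.0, 0.0]]]
```

View pics/s10.png

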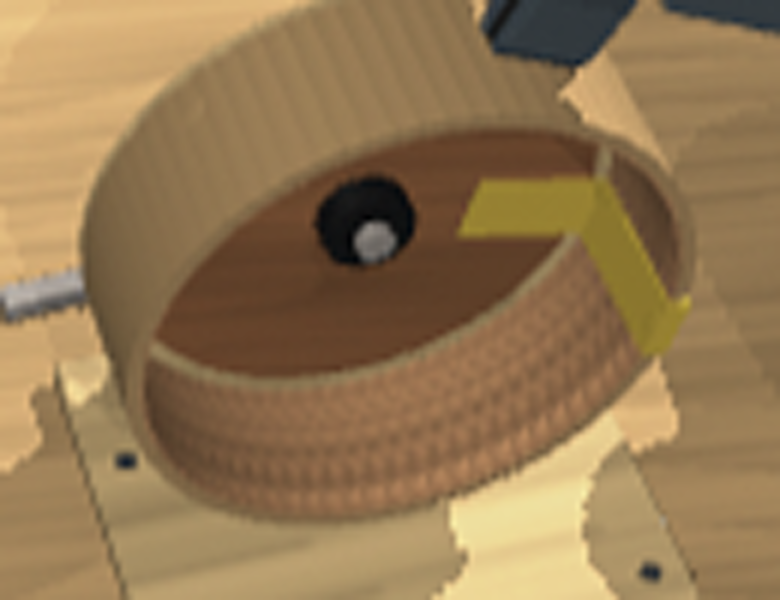

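Call:
drive_tool([
  [1, [0.0, 0.0, -2.1], [0.0, 0.0, 0.0]],
  [1, [0.0, 0.0, -5.1], [0.0, 0.0, 0.0]],
  [1, [0.0, 0.0, -9.1], [0.0, 0.0, 0.0]],
  [1, [0.0, 0.0, -16.1], [0.0, 0.0, 0.0]],
  [1, [0.0, 0.0, -26.1], [0.0, 0.0, 0.0]],
])

```text
time_s: 23.6
ee_pos: [540.6, 188.8, 239.7]
ee_rot: [153.7, 0.1, 8.3]
force: [-0.3, -0.4, 0.3]
gripper_width: 0.4
```

```bash
python3 - <<'E'
from h import *
from workcell import env
a=cv2.imread("pics/scene0.png")
for i in range(3):
    f=env.grab_frame("scene")["image"][:,:,::-1].copy()
    # gray ECC-free: signed by SSD on smoothed warp of disc strip
    g=lambda z:cv2.GaussianBlur(z[:,:,0].astype(np.float32)-z[:,:,2],(0,0),1.0)
    A=g(a);B=g(f); b=[]
    for d in np.arange(-.1,.1,.005):
        W1=cv2.warpPerspective(A,homog(d/2,-28),(640,480));W2=cv2.warpPerspective(B,homog(-d/2,-28),(640,480))
        b.append((((W1-W2)[195:235,362:388]**2).mean(),round(d,3)))
    s=env.state(); print(min(b),s["force"],s["ee_pos"])
cv2.imwrite("pics/f11.png",f);f=f[190:290,290:420]; cv2.imwrite("pics/s11.png",cv2.resize(f,None,fx=6,fy=6,interpolation=cv2.INTER_CUBIC))
E
```

```text
(np.float32(183.81758), np.float64(-0.025)) [0.2892683  1.10873572 0.66714434] [541.46255553 189.88928045 241.56081135]
(np.float32(178.15436), np.float64(-0.025)) [ 0.14561865 -0.17349553  0.24196856] [541.57845528 189.63170218 241.07102412]
(np.float32(178.48825), np.float64(-0.025)) [-0.28516972 -0.1488936   0.22693501] [541.32065979 189.22286207 240.4009711 ]
```

View pics/s11.png

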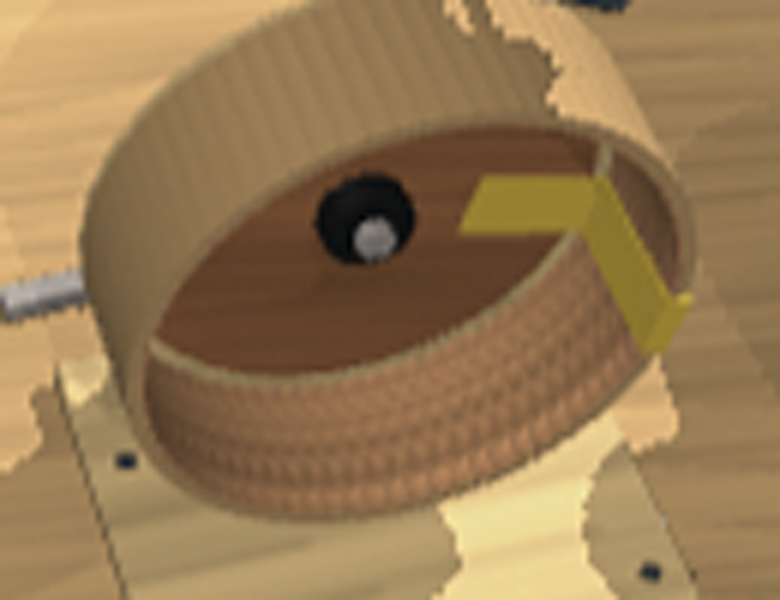

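```bash
python3 - <<'E'
from h import *
rows([pose(a,h) for a,h in((20,22),(13,18),(6,12),(0,8),(-1,5))])
rows([pose(-1,h) for h in (3,1,-.5,-1.5,-2)])
E
```

```text
[[1, [0.0, -41.7, 105.4], [-0.349, 0.0, 0.0]], [1, [0.0, -26.6, 105.0], [-0.227, 0.0, 0.0]], [1, [0.0, -11.7, 108.6], [-0.105, 0.0, 0.0]], [1, [0.0, 0.0, 112.0], [0.0, 0.0, 0.0]], [1, [0.0, 1.8, 115.0], [0.017, 0.0, 0.0]]]
[[1, [0.0, 0.0, 2.0], [0.0, 0.0, 0.0]], [1, [0.0, 0.0, 4.0], [0.0, 0.0, 0.0]], [1, [0.0, 0.0, 5.5], [0.0, 0.0, 0.0]], [1, [0.0, 0.0, 6.5], [0.0, 0.0, 0.0]], [1, [0.0, 0.0, 7.0], [0.0, 0.0, 0.0]]]
```

```bash
python3 - <<'E'
from h import *
p,r=pose(26.3,22);json.dump([p.tolist(),r.as_quat().tolist()],open("cmd.json","w"))
rows([pose(a,h) for a,h in((20,22),(13,18),(6,14),(0,10),(-1,8))])
rows([pose(-1,h) for h in (6,4,2.5,1,0)])
E
```

```text
[[1, [0.0, 13.4, 0.7], [0.11, 0.0, 0.0]], [1, [0.0, 27.1, 7.2], [0.232, 0.0, 0.0]], [1, [0.0, 39.6, 15.1], [0.354, 0.0, 0.0]], [1, [0.0, 48.7, 23.4], [0.459, 0.0, 0.0]], [1, [0.0, 49.5, 26.0], [0.476, 0.0, 0.0]]]
[[1, [0.0, 0.0, 2.0], [0.0, 0.0, 0.0]], [1, [0.0, 0.0, 4.0], [0.0, 0.0, 0.0]], [1, [0.0, 0.0, 5.5], [0.0, 0.0, 0.0]], [1, [0.0, 0.0, 7.0], [0.0, 0.0, 0.0]], [1, [0.0, 0.0, 8.0], [0.0, 0.0, 0.0]]]
```

Call:
drive_tool([
  [1, [0.0, 13.4, 0.7], [0.11, 0.0, 0.0]],
  [1, [0.0, 27.1, 7.2], [0.232, 0.0, 0.0]],
  [1, [0.0, 39.6, 15.1], [0.354, 0.0, 0.0]],
  [1, [0.0, 48.7, 23.4], [0.459, 0.0, 0.0]],
  [1, [0.0, 49.5, 26.0], [0.476, 0.0, 0.0]],
])

```text
time_s: 24.25
ee_pos: [549.3, 130.0, 238.5]
ee_rot: [-179.0, -0.0, 8.0]
force: [0.4, -0.3, -0.1]
gripper_width: 0.6
```

Call:
drive_tool([
  [1, [0.0, 0.0, 2.0], [0.0, 0.0, 0.0]],
  [1, [0.0, 0.0, 4.0], [0.0, 0.0, 0.0]],
  [1, [0.0, 0.0, 5.5], [0.0, 0.0, 0.0]],
  [1, [0.0, 0.0, 7.0], [0.0, 0.0, 0.0]],
  [1, [0.0, 0.0, 8.0], [0.0, 0.0, 0.0]],
])

```text
time_s: 24.75
ee_pos: [548.8, 134.6, 230.0]
ee_rot: [-179.0, 0.0, 8.4]
force: [0.5, 0.3, 0.8]
gripper_width: 0.7
```

Call:
drive_tool([
  [1, [0.0, 0.0, 0.5], [0.0, 0.0, 0.0]],
  [1, [0.0, 0.0, 1.0], [0.0, 0.0, 0.0]],
  [1, [0.0, 0.0, 1.5], [0.0, 0.0, 0.0]],
  [1, [0.0, 0.0, 2.0], [0.0, 0.0, 0.0]],
  [1, [0.0, 0.0, 2.0], [0.0, 0.0, 0.0]],
])

```text
time_s: 25.25
ee_pos: [549.2, 133.7, 229.4]
ee_rot: [-179.0, -0.1, 8.3]
force: [-1.5, 0.0, 6.0]
gripper_width: 0.4
```

Call:
drive_tool([
  [1, [0.0, 0.0, 0.5], [0.0, 0.0, 0.0]],
  [1, [0.0, -1.0, 0.7], [-0.01, 0.0, 0.0]],
  [1, [0.0, -2.0, 0.8], [-0.02, 0.0, 0.0]],
  [1, [0.0, -2.8, 0.8], [-0.028, 0.0, 0.0]],
  [1, [0.0, -2.8, 0.8], [-0.028, 0.0, 0.0]],
])

```text
time_s: 25.75
ee_pos: [549.0, 136.3, 229.1]
ee_rot: [179.3, -0.1, 8.3]
force: [-1.9, -0.7, 7.4]
gripper_width: 0.8
```

```bash
cat >> h.py <<'E'
def ssd(f):
    a=cv2.imread("pics/scene0.png")
    g=lambda z:cv2.GaussianBlur(z[:,:,0].astype(np.float32)-z[:,:,2],(0,0),1.0)
    A=g(a);B=g(f); b=[]
    for d in np.arange(-.1,.1,.005):
        W1=cv2.warpPerspective(A,homog(d/2,-28),(640,480));W2=cv2.warpPerspective(B,homog(-d/2,-28),(640,480))
        b.append((((W1-W2)[195:235,362:388]**2).mean(),round(d,3)))
    return min(b)
E
python3 - <<'E'
from h import *
from workcell import env
f=env.grab_frame("scene")["image"][:,:,::-1].copy()
s=env.state(); print(ssd(f),ssd(cv2.imread("pics/f10.png")),s["force"],s["ee_pos"])
E
```

```text
(np.float32(263.51016), np.float64(0.055)) (np.float32(885.59766), np.float64(0.035)) [-1.74996351 -0.05588292  8.3673847 ] [548.92852659 136.23234408 229.11466405]
```

Call:
drive_tool([
  [1, [0.0, 0.0, -1.5], [0.0, 0.0, 0.0]],
  [1, [0.0, 0.0, -4.0], [0.0, 0.0, 0.0]],
  [1, [0.0, 0.0, -10.0], [0.0, 0.0, 0.0]],
  [1, [0.0, 0.0, -25.0], [0.0, 0.0, 0.0]],
  [1, [0.0, 0.0, -50.0], [0.0, 0.0, 0.0]],
])

```text
time_s: 26.3
ee_pos: [547.7, 136.6, 276.4]
ee_rot: [179.3, 0.2, 8.3]
force: [0.2, -0.3, -0.3]
gripper_width: 0.4
```

```bash
python3 - <<'E'
from h import *
from workcell import env
f=env.grab_frame("scene")["image"][:,:,::-1].copy()
cv2.imwrite("pics/f12.png",f); print(ssd(f),ssd(cv2.imread("pics/f11.png")))
a=cv2.imread("pics/scene0.png"); b=cv2.imread("pics/f11.png")
c=[cv2.resize(z[195:255,362:412],None,fx=7,fy=7,interpolation=cv2.INTER_CUBIC) for z in (a,f)]
cv2.imwrite("pics/cmp.png",np.hstack(c))
for z in (a,b,f):
    m=mask(z); 
    M=cv2.moments(m,True); print(M["m00"],M["m10"]/M["m00"],M["m01"]/M["m00"])
E
```

```text
(np.float32(26.767225), np.float64(0.0)) (np.float32(178.48825), np.float64(-0.025))
220.0 386.8818181818182 230.65
181.0 388.4806629834254 231.13812154696132
207.0 385.93719806763283 229.6231884057971
```

View pics/cmp.png

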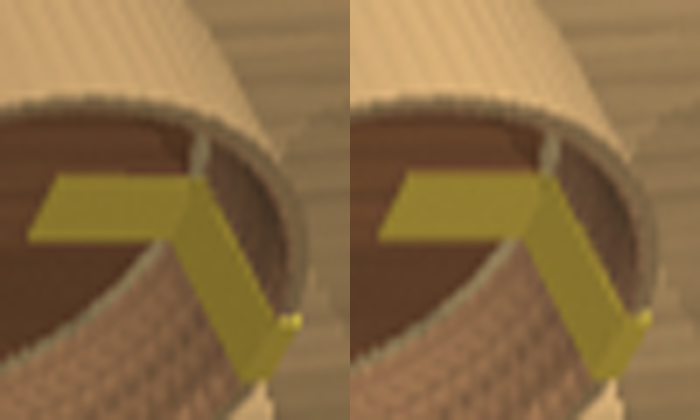

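Call:
drive_tool([
  [1, [0.0, 0.0, -15.0], [0.0, 0.0, 0.0]],
  [1, [0.0, 0.0, -35.0], [0.0, 0.0, 0.0]],
  [1, [0.0, 0.0, -50.0], [0.0, 0.0, 0.0]],
  [1, [0.0, 0.0, -55.0], [0.0, 0.0, 0.0]],
  [1, [0.0, 0.0, -55.0], [0.0, 0.0, 0.0]],
])

```text
time_s: 26.85
ee_pos: [548.7, 137.5, 332.9]
ee_rot: [179.4, -0.1, 8.3]
force: [0.9, 0.4, -0.5]
gripper_width: 0.4
```

```bash
python3 - <<'E'
from h import *
from workcell import env
f=env.grab_frame("scene")["image"][:,:,::-1].copy(); t=env.grab_frame("top")["image"][:,:,::-1].copy()
print(ssd(f),env.state()["force"],env.state()["time_s"])
cv2.imwrite("pics/f13.png",f); cv2.imwrite("pics/t13.png",t)
E
```

```text
(np.float32(14.95181), np.float64(-0.005)) [ 0.04206406 -0.80373671 -0.75208847] 26.95
```

View pics/f13.png

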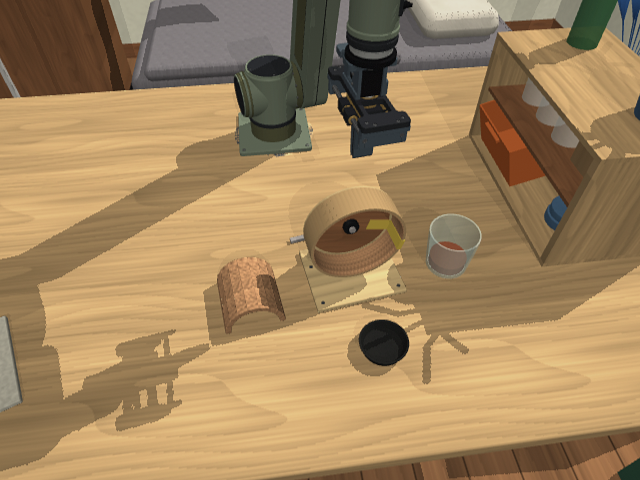

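View pics/t13.png

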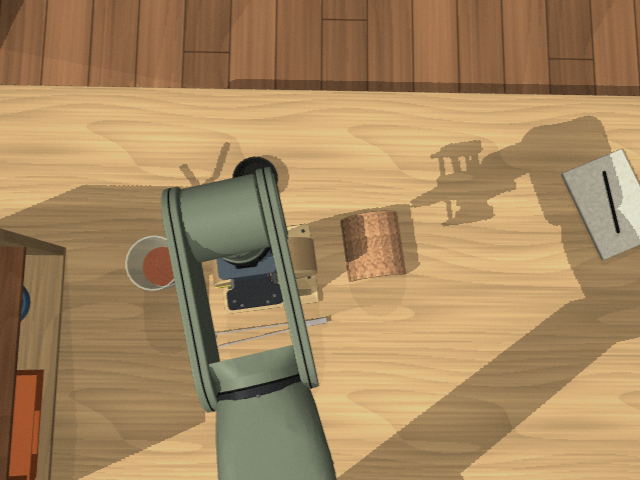

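The tape (about 400,245 in the scene view) is back at its start, and the cave, cup, dish and forceps are where they were. The gripper is 100 mm clear of the wheel, so I am handing the job in.

```bash
python3 -c "
from workcell import env
print(env.job_done())"
```

```text
the job is handed in; nothing more can be done
None
```

The wheel made one full clockwise turn, and the yellow tape is back where it started. I turned it with closed fingertips in five strokes plus a small final correction, then lifted clear and handed the job in at about 27 s.

- **Tape position:** the final match of the tape against the first picture gave -0.005 rad, under 1 degree. With the finger pressing, the same match read less consistently (up to +0.055), so I relied on the readings taken after lifting off.
- **Wheel:** it was standing still, and the last pictures after lift-off agreed to within 0.005 rad. The strokes commanded about 0.7–1.05 rad/s, well under the flicking limit of 5.
- **Force:** readings during the strokes were mostly 6–12 N, with a peak of about 15 N. The second stroke was the exception: contact read near zero for part of it, and the wheel fell slightly short (2.3 rad after two strokes). I slowed down and pressed a little deeper after that.
- **Bystanders:** the cave, cup, dish and forceps look unmoved in the last scene and top views. This was checked by eye, and the arm hid parts of the dish, cup and forceps from above.

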